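# Load the bike-care caddy and pick it up by its telescopic handle

## Robot

A 6-joint arm with a two-finger parallel gripper is mounted at the origin on the work surface. World frame = base frame: x ahead of the robot, y to its left, z up, the work surface at z = 0. Lengths are in m, angles in rad, forces in N, time in s.
With the tool pointing down it reaches from about 0.425 to 0.95 m from the base axis. Payload 3.5 kg.
Tool frame: the origin (TCP) lies at the very end of the fingers, on their centre line; the grasp point (between the pads) lies behind it (ctrl.grasp_offset is the z of the grasp point in the tool frame, in m); z points along the fingers, x is the direction in which the jaws open and shut, and the axes are right-handed (so a half turn about z gives the same grasp; the last joint's range is limited). The gripper opens to 85 mm and grips with 20 to 120 N. Pads are 22 mm wide; open, the fingers measure 114 mm over their backs; the gripper's body (76 mm by 85 mm) begins 54 mm behind the grasp point. The pads swing forward as they close: fully open they stand 13 mm farther back than shut.
Start: joints at [0.97, 0.286, 1.577, -0, 1.279, -0.15], TCP at [0.294, 0.608, 0.231] pointing down, gripper open.
Joint ranges: [-2.77, 2.77], [-0.9, 2.22], [0.21, 2.48], [-1.53, 4.67], [0.24, 2.81], [-2.84, 2.84]. Speed limits (rad/s): [2.79, 2.79, 3.14, 3.14, 3.14, 3.14].

## Interface

Orientations are given as a unit quaternion [x, y, z, w].
In Python, from plant import ctrl gives the robot as it stands.
- The arm moves only by the shell command python3 -m jog 'ROWS' [FORCE]. ROWS is JSON, a list of rows, each an object with "grip": the closure, from 0 (fully open) to 1 (shut); "xyz": the shift along the tool's x, y, z in m, a list of three; "dr": the turn, a rotation vector about the tool's x, y, z in rad, a list of three. A call has 1 to 12 rows; each row is the pose to reach, as a shift and turn from the pose commanded when the call began, along the tool's axes at that moment; what a row does not reach only later rows make up. A row lasts 1/12 s, in which the tool goes at most 41.7 mm and 7.16 degrees, less where a joint would pass 70% of its speed; a pose out of reach is approached as far as the arm can. A call with a gripper value outside its range is refused whole. The fingers move at their own pace and stop on an object; FORCE is the grip in N (left out, the last holds). Time passes only in rows, so rows that repeat a pose let the fingers close. It gives the time, the measured TCP pose, the force and the opening at its end, in the units of the state.
- ctrl.get_state(): the state, without advancing time (a new reading comes with each control period).
- ctrl.read_camera(name): name is "scene" or "top"; returns the picture (384x512x3 uint8, red, green, blue); there is no depth.
- ctrl.get_calibration(name): a dict with "mtx" (3x3 intrinsics, pixels), "k1" (the pictures are not rectified: a ray, as slopes to the right and down, at radius r is drawn at 1 + k1 r^2 times it, then the intrinsics apply), "R" (3x3) and "t" (3): a world point X has camera coordinates R X + t. Camera axes: x right, y down, z forward; pixel columns grow to the right and rows downward; lengths in m; the calibration is good to about 2 mm. A picture is of the moment at which its call begins. get_calibration takes no time and is no camera call.
- ctrl.sign_off(): hands the job in, once; it reports no verdict.
The state is a dict: "time": time; "qpos": joint angles; "dq": joint speeds; "joint_efforts": joint torques, N m; "eef_pos": TCP position; "tcp_rot": TCP orientation; "contact_force": force on the tool from outside, world axes, zero at the start; "wrist_torque": the same for the moment, N m; "opening": opening from 0.0 (shut) to 1.0 (fully open).
Only numpy, scipy, OpenCV 4.12 (cv2) and the standard library are available. Lean on these libraries where they do the work, as an engineer would, in place of code of your own. Each camera call takes 0.05 s, during which the arm holds its last target.

## Task

Gently stand the orange chain-oil bottle and the green bike-wash bottle in the two empty cells of the bike-care caddy, one in each cell, either way round, and let go of them. Then take the caddy's handle across its middle so that the red release button is squeezed in, pull the handle straight up to its second stop (fully out) while the caddy still stands on the board, then lift the caddy about 5 cm off the board, level and with everything still standing in its cells. Finish holding it still like that, keeping your grip, and leave everything else on the board where it is.

Things in the scene. Friction and masses are not known exactly. Their poses are not given: they have to be found in the camera images.
- caddy: Loose bike-care caddy, a grey tub 146 (x) x 360 (y) mm, walls and dividers 60 mm high, 4 mm thick. Origin: centre of its underside; x across (the -x side, with lock holes and red button, faces the robot), y lengthwise, z up. Each end has two cells side by side in x, 67 x 71 mm inside, floor 5 mm thick; an empty tray lies between. 0.5 kg, about 0.9 kg loaded. Yaw within 0.35 rad.
- housing_top (a point): Top centre of the aluminium handle housing that stands in the middle of the caddy, 24 mm (x) by 112 mm (y), 135 mm above the caddy's underside; the handle slides in it. Axes as the caddy's.
- cell_left (a point): Centre of the inner floor of the empty cell at the caddy's +y end, +x side (5 mm above the caddy's underside); axes as the caddy's.
- cell_right (a point): Centre of the inner floor of the empty cell at the caddy's -y end, -x side (5 mm above the caddy's underside); axes as the caddy's.
- oil: Loose upright orange bottle with black cap: straight round body 46 mm in diameter up to 115 mm, then shoulder and narrow cap (25 mm) to 140 mm. Origin: centre of its underside, z up. 0.09 to 0.13 kg.
- wash: Loose upright green bottle with white cap, same shape and size as the orange one. Origin: centre of its underside, z up. 0.09 to 0.13 kg.
- grease: Loose blue grease tin with steel lid, 56 mm in diameter, 66 mm high, already standing in the caddy's cell at the +y end, -x side; it stays there. Origin: centre of its underside.
- wax: Loose yellow wax tin with steel lid, 52 mm in diameter, 60 mm high, already standing in the caddy's cell at the -y end, +x side; it stays there. Origin: centre of its underside.
- handle (a joint): Extension of the caddy's carry handle, m: 0 down, first stop 0.05, second stop and hard end 0.10. Slides up along the caddy's z with about 2 N friction plus 1.4 N weight and stays where left. A sprung pin locks it at 0, 0.05 and 0.10 (2 mm play) unless the red button is held in; keep it held to pass the first stop. Pulled while locked, it lifts the caddy.
- grip (a point): Centre of the handle's black grip, a bar 28 mm (x) by 120 mm (y) by 24 mm (z) on two steel tubes 80 mm apart; 150 mm above the caddy's underside with the handle down, 250 mm at the second stop. Axes as the caddy's. Pinching the bar across x at its middle squeezes the button.
- release (a joint): Travel of the red release button, in m: 0 out, about 0.005 when squeezed flush with the bar's face (6 mm at most); the lock pin is free beyond 0.0035. Sprung: 4 N to start, 8 N flush.
- button (a point): Centre of the outer face of the red release button, 36 mm (y) by 12 mm (z), standing 5 mm proud of the middle of the bar's -x face; it is pushed towards the caddy's +x.
- bike_light: Loose blue bike light with two clear lenses, about 68 x 65 x 32 mm. Bystander. Origin: centre of its underside.
- padlock: Loose steel padlock lying flat, shackle open, 42 x 50 x 22 mm body, 105 mm long with the shackle. Bystander. Origin: centre of the body's underside.
- egg_cup: Loose green ceramic egg cup, 52 mm in diameter, 58 mm high. Bystander. Origin: centre of its underside.
- opener: Loose chrome bottle opener lying flat, 140 x 42 x 6 mm. Bystander. Origin: underside, near its middle.
Mind the look-alikes: they are no part of the job. What is shaped like the grease but brown or pink is not meant.

How it is judged:
On the way, in this order (a step that is already met when the one before it is completed fails the run):
1. both bottles stand in the two empty cells, one in each, and are let go (((x of oil in the frame of cell_left between -0.022 and 0.022 m and y of oil in the frame of cell_left between -0.022 and 0.022 m and z of oil in the frame of cell_left between -0.006 and 0.012 m and x of wash in the frame of cell_right between -0.022 and 0.022 m and y of wash in the frame of cell_right between -0.022 and 0.022 m and z of wash in the frame of cell_right between -0.006 and 0.012 m) or (x of oil in the frame of cell_right between -0.022 and 0.022 m and y of oil in the frame of cell_right between -0.022 and 0.022 m and z of oil in the frame of cell_right between -0.006 and 0.012 m and x of wash in the frame of cell_left between -0.022 and 0.022 m and y of wash in the frame of cell_left between -0.022 and 0.022 m and z of wash in the frame of cell_left between -0.006 and 0.012 m)) and angle between the z axis of each of oil, wash and the z axis of caddy, either way round below 0.2 rad and contact force between the fingers and oil below 0.1 N and contact force between the fingers and wash below 0.1 N and height (world z) of caddy below 0.01 m and value of joint handle below 0.01 m), for 0.2 s.
2. the release button is squeezed in with the handle still down (value of joint release above 0.003 m and value of joint handle below 0.02 m).
3. the handle is out to its second stop while the caddy still stands on the board (((x of oil in the frame of cell_left between -0.022 and 0.022 m and y of oil in the frame of cell_left between -0.022 and 0.022 m and z of oil in the frame of cell_left between -0.006 and 0.012 m and x of wash in the frame of cell_right between -0.022 and 0.022 m and y of wash in the frame of cell_right between -0.022 and 0.022 m and z of wash in the frame of cell_right between -0.006 and 0.012 m) or (x of oil in the frame of cell_right between -0.022 and 0.022 m and y of oil in the frame of cell_right between -0.022 and 0.022 m and z of oil in the frame of cell_right between -0.006 and 0.012 m and x of wash in the frame of cell_left between -0.022 and 0.022 m and y of wash in the frame of cell_left between -0.022 and 0.022 m and z of wash in the frame of cell_left between -0.006 and 0.012 m)) and angle between the z axis of each of oil, wash and the z axis of caddy, either way round below 0.2 rad and value of joint handle above 0.094 m and height (world z) of caddy below 0.012 m), for 0.02 s.
At the end, for the whole second after the job is handed in: Held by its handle (over 3 N), the caddy is 30 to 90 mm above the board, level within 0.17 rad and still; the handle is out beyond 94 mm (second stop 100 mm); one bottle in each formerly empty cell and both tins in theirs, on the cell floors, within 22 mm of the cell centres, upright within 0.2 rad (((x of oil in the frame of cell_left between -0.022 and 0.022 m and y of oil in the frame of cell_left between -0.022 and 0.022 m and z of oil in the frame of cell_left between -0.006 and 0.012 m and x of wash in the frame of cell_right between -0.022 and 0.022 m and y of wash in the frame of cell_right between -0.022 and 0.022 m and z of wash in the frame of cell_right between -0.006 and 0.012 m) or (x of oil in the frame of cell_right between -0.022 and 0.022 m and y of oil in the frame of cell_right between -0.022 and 0.022 m and z of oil in the frame of cell_right between -0.006 and 0.012 m and x of wash in the frame of cell_left between -0.022 and 0.022 m and y of wash in the frame of cell_left between -0.022 and 0.022 m and z of wash in the frame of cell_left between -0.006 and 0.012 m)) and angle between the z axis of each of oil, wash, grease, wax and the z axis of caddy, either way round below 0.2 rad and x of grease in the frame of caddy between -0.0585 and -0.0145 m and y of grease in the frame of caddy between 0.1185 and 0.1625 m and z of each of grease, wax in the frame of caddy below 0.017 m and x of wax in the frame of caddy between 0.0145 and 0.0585 m and y of wax in the frame of caddy between -0.1625 and -0.1185 m and contact force between the fingers and oil below 0.1 N and contact force between the fingers and wash below 0.1 N and value of joint handle above 0.094 m and height (world z) of caddy between 0.03 and 0.09 m and angle between caddy's own z axis and vertical below 0.17 rad and contact force between the fingers and caddy above 3 N and linear speed of caddy below 0.03 m/s and angular speed of caddy below 0.25 rad/s); the arm keeps its last pose, push and grip.
It fails at once if the bike light, padlock, egg cup or bottle opener is moved over 30 mm (distance of any of bike_light, padlock, egg_cup, opener from where it was at the start of the episode above 0.03 m).
It fails at once if a bottle is knocked over (tilted over 0.8 rad) (angle between any of oil, wash's own z axis and vertical above 0.8 rad).
It fails at once if a bottle is dropped or flung (over 0.7 m/s out of the fingers) ((contact force between the fingers and oil below 0.05 N and linear speed of oil above 0.7 m/s and height (world z) of caddy below 0.03 m) or (contact force between the fingers and wash below 0.05 N and linear speed of wash above 0.7 m/s and height (world z) of caddy below 0.03 m)).
It also fails if it takes over 64 s, if anything falls off the work surface, if the arm or the gripper's body presses on something with over 40 N, if the wrist force passes 120 N, or if a joint passes its speed limit or range.

## Working session

There is one attempt and no reset: what is moved stays moved. The work goes in short steps, Python scripts to look and compute and a shell command to move; the robot and the scene stay as the last step left them, time stands still between calls to the robot, and variables do not carry over. Pictures are saved under pics/ and viewed, and the job is handed in when it is done.

```bash
ls; mkdir -p pics; python3 - <<'E'
from plant import ctrl
import cv2
for n in ("scene","top"):
    im=ctrl.read_camera(n); cv2.imwrite(f"pics/{n}0.png",im[:,:,::-1])
    c=ctrl.get_calibration(n); print(n,c)
print(ctrl.get_state(), ctrl.grasp_offset)
E
```

```text
pics
scene {'mtx': array([[354.87023193,   0.        , 253.0610437 ],
       [  0.        , 354.87023193, 194.97632794],
       [  0.        ,   0.        ,   1.        ]]), 'k1': -0.04117029707694753, 'R': array([[ 0.83043248,  0.55707722, -0.00684501],
       [ 0.47017959, -0.70737953, -0.52777396],
       [-0.29885287,  0.43506226, -0.84935728]]), 't': array([-0.38918712, -0.18921545,  1.20609424])}
top {'mtx': array([[398.62915392,   0.        , 260.98695035],
       [  0.        , 398.62915392, 184.26331356],
       [  0.        ,   0.        ,   1.        ]]), 'k1': -0.10159868708648905, 'R': array([[-1.78879117e-02, -9.99834649e-01, -3.27059439e-03],
       [-9.76190800e-01,  1.81719622e-02, -2.16151109e-01],
       [ 2.16174801e-01, -6.73767800e-04, -9.76354445e-01]]), 't': array([-0.00567463,  0.51207544,  1.07660452])}
{'time': 0.1, 'qpos': array([ 9.70032495e-01,  2.87108031e-01,  1.57804324e+00,  1.67219806e-06,
        1.27861926e+00, -1.50015916e-01]), 'dq': array([ 0.00029661, -0.00332313, -0.00269368, -0.00169267, -0.00013158,
       -0.00020513]), 'joint_efforts': array([ 1.33419489e-03, -4.07294762e+01, -2.93702978e+01, -1.45634517e-04,
        3.39538608e-03,  2.57322931e-06]), 'eef_pos': array([0.29369391, 0.60708697, 0.23005803]), 'tcp_rot': array([ 8.47241879e-01,  5.31206186e-01, -9.99002941e-04,  4.33334961e-04]), 'contact_force': array([-0.23427468, -0.52356374, -1.43571999]), 'wrist_torque': array([-0.00629618,  0.04659721, -0.04965784]), 'opening': 1.0016252501407368} -0.0187
```

View pics/scene0.png

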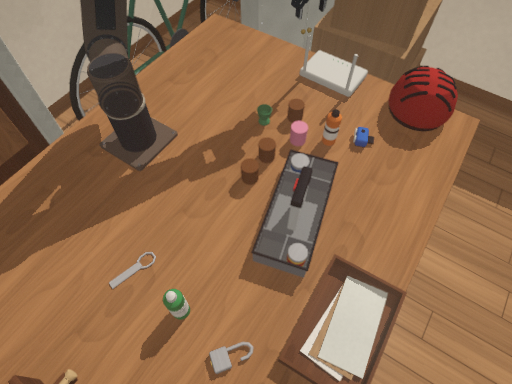

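View pics/top0.png

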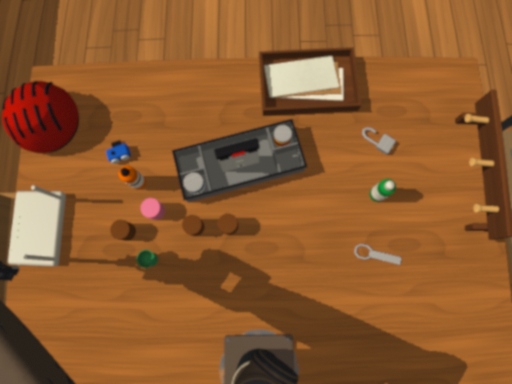

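```bash
cat > h.py <<'E'
import numpy as np, cv2
from plant import ctrl
def ray(n,u,v):
    c=ctrl.get_calibration(n);m=c["mtx"]
    d=np.array([(u-m[0,2])/m[0,0],(v-m[1,2])/m[1,1]]);p=d.copy()
    for _ in range(30): p=d/(1+c["k1"]*(p@p))
    R=c["R"];return -R.T@c["t"], R.T@np.array([p[0],p[1],1.])
def onz(n,u,v,z):
    o,d=ray(n,u,v); return o+d*(z-o[2])/d[2]
def proj(n,X):
    c=ctrl.get_calibration(n);m=c["mtx"];X=np.atleast_2d(X)
    P=X@c["R"].T+c["t"];p=P[:,:2]/P[:,2:];p=p*(1+c["k1"]*(p**2).sum(1,keepdims=True))
    return p*[m[0,0],m[1,1]]+[m[0,2],m[1,2]]
def tri(uv):
    A=np.zeros((3,3));b=np.zeros(3)
    for n,(u,v) in uv.items():
        o,d=ray(n,u,v);d=d/np.linalg.norm(d);M=np.eye(3)-np.outer(d,d);A+=M;b+=M@o
    return np.linalg.solve(A,b)
def crop(src,x0,y0,w,h,s,out,pts=()):
    im=cv2.imread(src)[y0:y0+h,x0:x0+w]
    im=cv2.resize(im,None,fx=s,fy=s,interpolation=cv2.INTER_CUBIC)
    for x in range((x0+9)//10*10,x0+w,10):
        cv2.line(im,(int((x-x0+.5)*s),0),(int((x-x0+.5)*s),5 if x%50 else 12),(0,255,255),1)
        if x%20==0: cv2.putText(im,str(x),(int((x-x0+.5)*s)-10,22),0,.35,(0,255,255),1)
    for y in range((y0+9)//10*10,y0+h,10):
        cv2.line(im,(0,int((y-y0+.5)*s)),(5,int((y-y0+.5)*s)),(0,255,255),1)
        if y%20==0: cv2.putText(im,str(y),(8,int((y-y0+.5)*s)+4),0,.35,(0,255,255),1)
    for p in pts: cv2.circle(im,(int((p[0]-x0+.5)*s),int((p[1]-y0+.5)*s)),2,(255,0,255),-1)
    cv2.imwrite(out,im)
E
python3 - <<'E'
from h import *
crop("pics/top0.png",165,110,150,100,5,"pics/tc0.png")
crop("pics/top0.png",95,130,70,60,8,"pics/to0.png")
crop("pics/top0.png",350,165,70,50,8,"pics/tw0.png")
crop("pics/scene0.png",245,140,105,140,4,"pics/sc0.png")
crop("pics/scene0.png",310,95,70,60,8,"pics/so0.png")
crop("pics/scene0.png",145,275,70,60,8,"pics/sw0.png")
E
```

```text
(no output)
```

View pics/tc0.png

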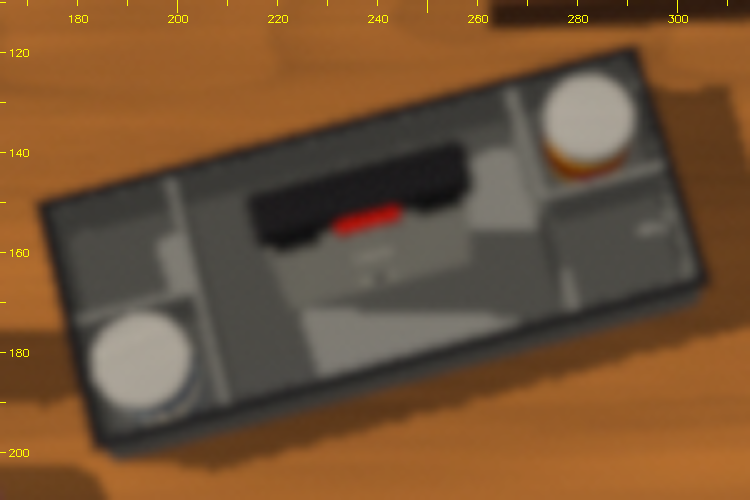

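View pics/to0.png

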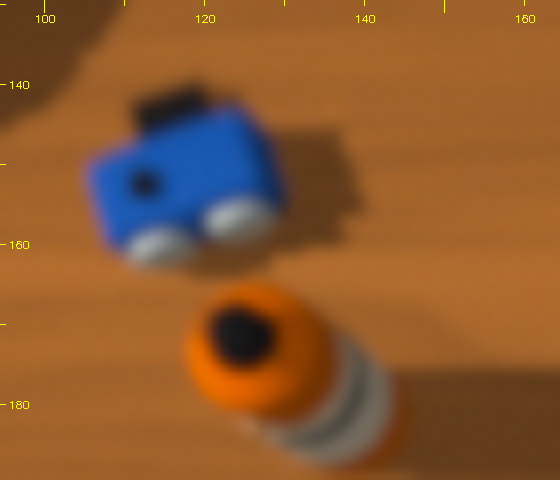

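View pics/tw0.png

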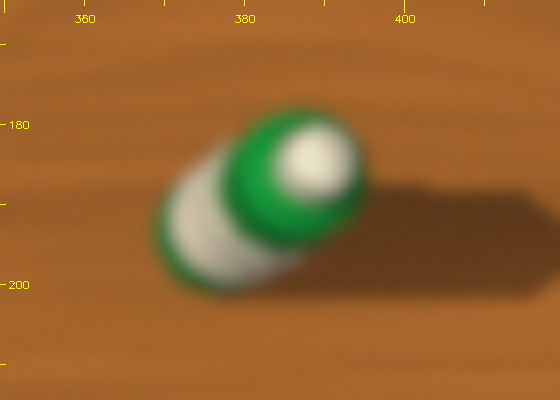

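View pics/sc0.png

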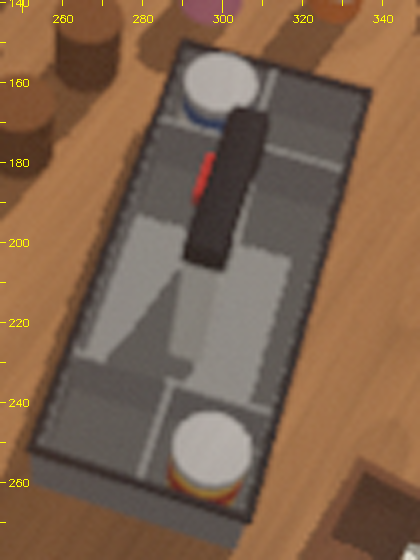

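View pics/so0.png

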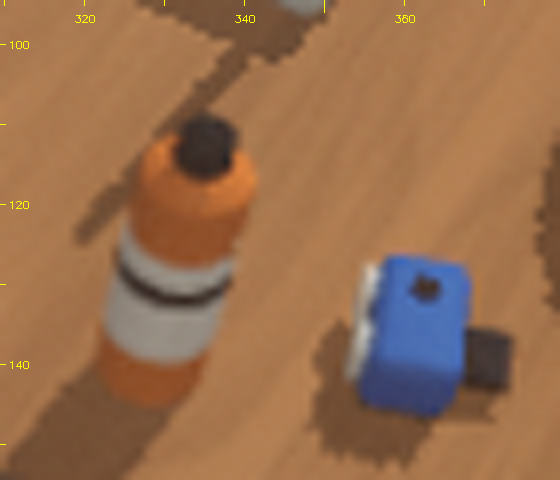

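View pics/sw0.png

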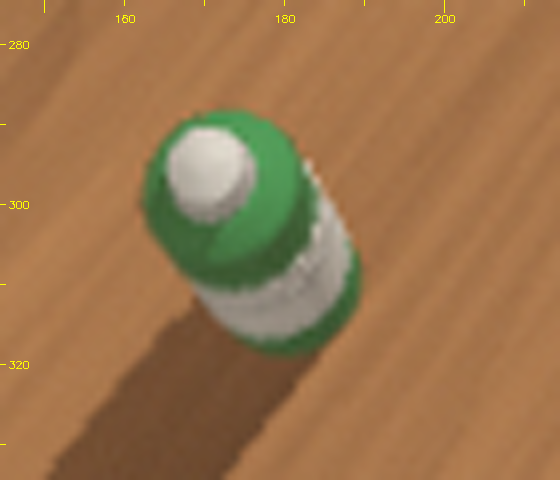

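The caddy fills the top view from (173,150) to (305,166), with the button facing the robot. The blue tin is at (193,182) and the yellow one at (281,133), so the empty cells are at about (190,160) and (285,160). The oil cap is at (124.7,171.3) and the wash cap at (388.5,184). These are the only orange and green bottles.

```bash
cat > m.py <<'E'
from h import *
from scipy.optimize import least_squares
for nm,t,s in (("oil",(124.7,171.3),(335.3,111.5)),("wash",(388.6,184.2),(170.6,295.5))):
    print(nm,"tri",tri({"top":t,"scene":s}).round(4),"top@.14",onz("top",*t,.14).round(4),"scene@.14",onz("scene",*s,.14).round(4))
# rim corners: (+x+y),(+x-y),(-x-y),(-x+y) at z=.06
loc=np.array([[.073,.18,.06],[.073,-.18,.06],[-.073,-.18,.06],[-.073,.18,.06]])
T=np.array([(172.5,150),(291.5,119.2),(305.8,165.7),(183.8,198.7)])
S=np.array([(337.5,162),(306.5,269),(253,253),(290,150.5)])
def X(p):
    c,s=np.cos(p[2]),np.sin(p[2]);return np.c_[loc[:,0]*c-loc[:,1]*s+p[0],loc[:,0]*s+loc[:,1]*c+p[1],loc[:,2]]
for lab,f in (("top",lambda p:(proj("top",X(p))-T).ravel()),("scene",lambda p:(proj("scene",X(p))-S).ravel())):
    r=least_squares(f,[.6,.05,.2]);print(lab,r.x.round(4),r.fun.round(1))
f=lambda p:np.r_[(proj("top",X(p))-T).ravel(),(proj("scene",X(p))-S).ravel()]
r=least_squares(f,[.6,.05,.2],loss="soft_l1");p=r.x;print("both",p.round(4),r.fun.round(1))
def W(l):
    c,s=np.cos(p[2]),np.sin(p[2]);return np.array([l[0]*c-l[1]*s+p[0],l[0]*s+l[1]*c+p[1],l[2]])
for n,l in (("left",(.0365,.1405,.005)),("right",(-.0365,-.1405,.005)),("grip",(0,0,.15)),("button",(-.019,0,.15)),("greaseTop",(-.0365,.1405,.071)),("waxTop",(.0365,-.1405,.065))):
    w=W(l);print(n,w.round(4),proj("top",w).round(1),proj("scene",w).round(1))
E
python3 m.py
```

```text
oil tri [0.5374 0.352  0.134 ] top@.14 [0.5357 0.3497 0.14  ] scene@.14 [0.5394 0.3462 0.14  ]
wash tri [ 0.4886 -0.3583  0.129 ] top@.14 [ 0.4872 -0.3532  0.14  ] scene@.14 [ 0.4914 -0.3608  0.14  ]
top [0.5899 0.0477 0.2496] [-0.   0.5  0.1  0.2  0.1 -0.2 -0.2 -0.5]
scene [0.591  0.0455 0.2586] [-0.7  0.1  0.6  0.8 -0.4 -0.5  0.5 -0.6]
both [0.5904 0.047  0.2537] [ 0.2  0.6  0.2 -0.2  0.4 -0.6  0.2 -0.4 -0.4 -0.2  0.3  0.3 -0.5 -1.3
  0.9 -1. ]
left [0.5905 0.1921 0.005 ] [[192.  163.7]] [[319.6 179. ]]
right [ 0.5903 -0.0982  0.005 ] [[288.2 162. ]] [[269.8 251. ]]
grip [0.5904 0.047  0.15  ] [[237.  148.2]] [[301.6 185.8]]
button [0.572  0.0422 0.15  ] [[238.8 154.8]] [[294.5 183.8]]
greaseTop [0.5198 0.1738 0.071 ] [[193.9 181.6]] [[299.2 160. ]]
waxTop [ 0.661  -0.0799  0.065 ] [[282.4 133.1]] [[297.3 250.4]]
```

```bash
cat > ov.py <<'E'
from h import *
def ring(x,y,r,z):
    a=np.linspace(0,2*np.pi,24,endpoint=False);return np.c_[x+r*np.cos(a),y+r*np.sin(a),a*0+z]
import sys
for nm,x,y,(a,b) in (("oil",.5375,.349,((95,130),(310,95))),("wash",.489,-.357,((350,165),(145,275)))):
    P=np.vstack([ring(x,y,.023,0),ring(x,y,.023,.1),ring(x,y,.0125,.14)])
    crop("pics/top0.png",*a,70,60,5,"pics/a.png",proj("top",P)); crop("pics/scene0.png",*b,70,60,5,"pics/b.png",proj("scene",P))
    cv2.imwrite(f"pics/ov_{nm}.png",np.hstack([cv2.imread("pics/a.png"),cv2.imread("pics/b.png")]))
print(proj("top",[[.294,.608,.23],[.294,.608,0]]),proj("scene",[[.294,.608,.23]]))
for n,t in (("router",(38,228)),("light",(119,153)),("pink",(151,208)),("brown",(122,230)),("egg",(147,259)),("padlock",(382,142)),("opener",(378,255)),("holder",(485,165)),("helm",(40,117))): print(n,onz("top",*t,.03).round(3))
crop("pics/top0.png",0,170,100,100,6,"pics/r.png");crop("pics/scene0.png",285,25,100,80,6,"pics/r2.png")
E
python3 ov.py
```

```text
[[  4.81831521 261.33449193]
 [ 51.97563867 264.01431883]] [[309.79911644  17.02580178]]
router [0.398 0.644 0.03 ]
light [0.622 0.41  0.03 ]
pink [0.453 0.305 0.03 ]
brown [0.39  0.387 0.03 ]
egg [0.307 0.311 0.03 ]
padlock [ 0.641 -0.381  0.03 ]
opener [ 0.307 -0.342  0.03 ]
holder [ 0.565 -0.697  0.03 ]
helm [0.747 0.676 0.03 ]
```

View pics/ov_oil.png

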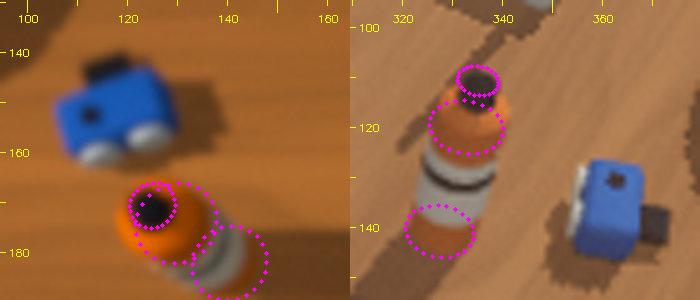

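View pics/ov_wash.png

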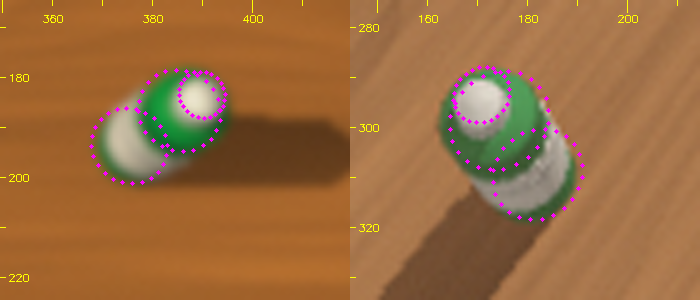

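View pics/r.png

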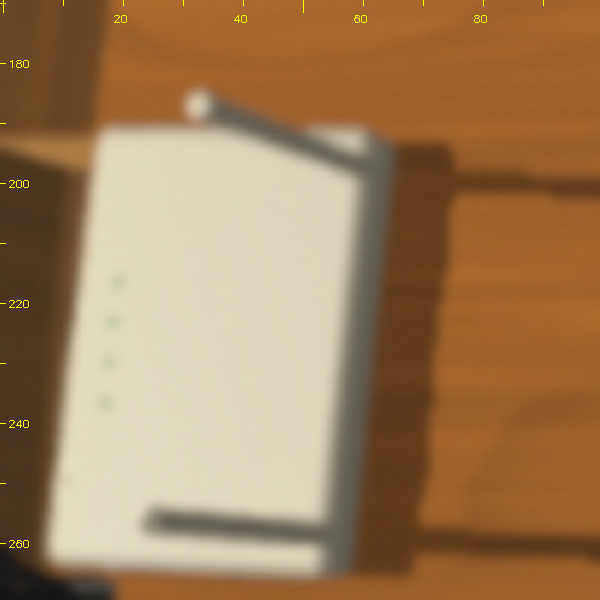

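View pics/r2.png

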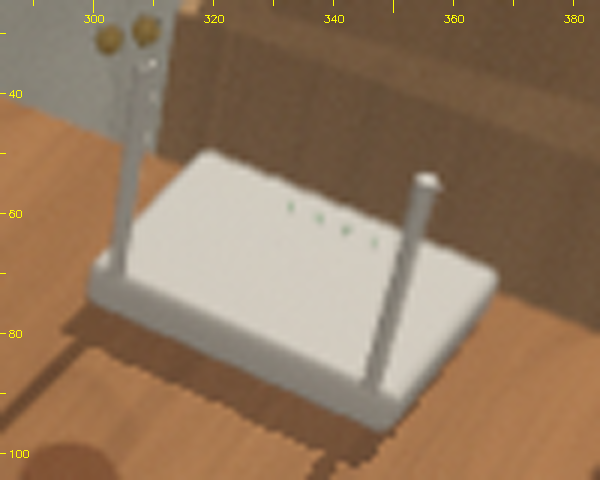

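```bash
sed -e 's/\.5375,\.349/.5385,.3515/; s/\.489,-\.357/.489,-.3575/; s/\.023,\.1)/.023,.115)/; s/70,60,5/70,60,6/g' ov.py > ov2.py; sed -i 's/ov_{nm}/ow_{nm}/' ov2.py; python3 ov2.py >/dev/null; python3 - <<'E'
from h import *
print(tri({"top":(32.5,187),"scene":(355.5,55)}),tri({"top":(25,256),"scene":(308,34)}))
a=cv2.imread("pics/ow_oil.png");b=cv2.imread("pics/ow_wash.png");cv2.imwrite("pics/ow1.png",cv2.resize(np.vstack([a,b]),(700,600)))
E
```

```text
[0.48853843 0.5857825  0.173943  ] [0.30849867 0.58170257 0.1863631 ]
```

View pics/ow1.png

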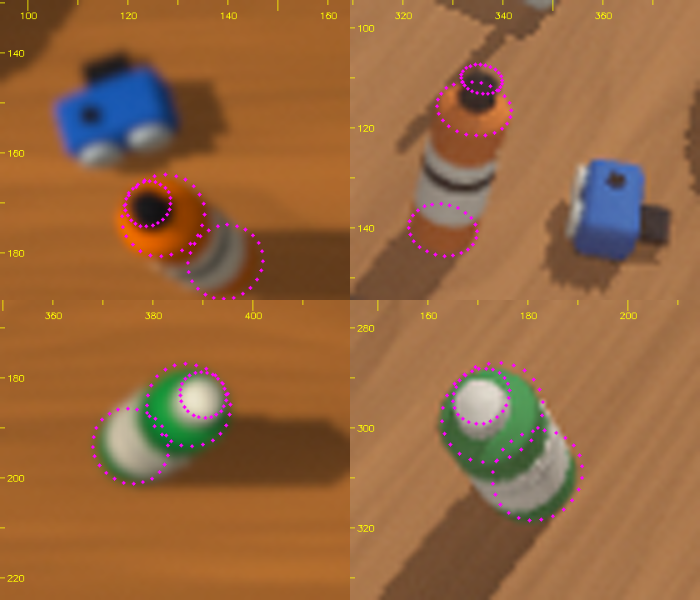

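```bash
cat > go.py <<'E'
import sys
from h import *
from scipy.spatial.transform import Rotation as Ro
def go(x,y,z,yaw=.254):
    s=ctrl.get_state();R=Ro.from_quat(s["tcp_rot"])
    T=Ro.from_euler("z",yaw)*Ro.from_quat([1,0,0,0])
    sh=R.inv().apply(np.array([x,y,z])-s["eef_pos"]);dr=(R.inv()*T).as_rotvec()
    if np.linalg.norm(dr)>np.pi/2: dr=(R.inv()*T*Ro.from_euler("z",np.pi)).as_rotvec()
    print("t",round(s["time"],2),"pos",s["eef_pos"].round(4),"xyz",sh.round(4),"dr",dr.round(4),"rows>=",round(np.linalg.norm(sh)/.0417,1),round(np.linalg.norm(dr)/.125,1),"F",s["contact_force"].round(1),"op",round(s["opening"],3),"q",s["qpos"].round(2))
if __name__=="__main__": go(*map(float,sys.argv[1:]))
E
python3 go.py .5375 .351 .23
```

```text
t 0.1 pos [0.2937 0.6071 0.2301] xyz [-1.243e-01  3.310e-01  2.000e-04] dr [6.00e-04 2.20e-03 8.66e-01] rows>= 8.5 6.9 F [-0.2 -0.5 -1.4] op 1.002 q [ 0.97  0.29  1.58  0.    1.28 -0.15]
```

```bash
python3 -m jog '[{"grip":0,"xyz":[-0.012,0.033,0],"dr":[0,0,0.1]},{"grip":0,"xyz":[-0.024,0.066,0],"dr":[0,0,0.2]},{"grip":0,"xyz":[-0.038,0.101,0],"dr":[0,0,0.3]},{"grip":0,"xyz":[-0.052,0.137,0],"dr":[0,0,0.4]},{"grip":0,"xyz":[-0.066,0.173,0],"dr":[0,0,0.5]},{"grip":0,"xyz":[-0.08,0.21,0],"dr":[0,0,0.6]},{"grip":0,"xyz":[-0.093,0.245,0],"dr":[0,0,0.7]},{"grip":0,"xyz":[-0.105,0.28,0],"dr":[0,0,0.78]},{"grip":0,"xyz":[-0.116,0.31,0],"dr":[0,0,0.84]},{"grip":0,"xyz":[-0.1243,0.331,0],"dr":[0,0,0.866]},{"grip":0,"xyz":[-0.1243,0.331,0],"dr":[0,0,0.866]}]' 30; python3 go.py .5375 .351 .077
```

```text
time: 1.02
eef_pos: [0.5405, 0.3478, 0.2306]
tcp_rot: [0.992, 0.124, -0.0, 0.001]
contact_force: [0.5, 0.8, 0.6]
opening: 0.999
t 1.02 pos [0.5405 0.3478 0.2306] xyz [-0.0021 -0.0041  0.1536] dr [ 0.0016  0.0003 -0.0057] rows>= 3.7 0.0 F [0.5 0.8 0.6] op 0.999 q [ 0.41  0.22  1.66 -0.    1.26  0.17]
```

```bash
python3 -m jog '[{"grip":0,"xyz":[0,0,0.02],"dr":[0,0,0]},{"grip":0,"xyz":[0,0,0.04],"dr":[0,0,0]},{"grip":0,"xyz":[0,0,0.04],"dr":[0,0,0]}]'; python3 go.py .5375 .351 .077
```

```text
time: 1.27
eef_pos: [0.5348, 0.3506, 0.1859]
tcp_rot: [0.992, 0.127, -0.005, 0.001]
contact_force: [-0.5, 0.7, -1.8]
opening: 0.997
t 1.27 pos [0.5348 0.3506 0.1859] xyz [3.700e-03 1.000e-04 1.089e-01] dr [0.0012 0.0093 0.0003] rows>= 2.6 0.1 F [-0.5  0.7 -1.8] op 0.997 q [0.42 0.25 1.7  0.   1.2  0.17]
```

```bash
python3 -m jog '[{"grip":0,"xyz":[0,0,0.025],"dr":[0,0,0]},{"grip":0,"xyz":[0,0,0.05],"dr":[0,0,0]},{"grip":0,"xyz":[0,0,0.075],"dr":[0,0,0]},{"grip":0,"xyz":[0,0,0.095],"dr":[0,0,0]},{"grip":0,"xyz":[0,0,0.107],"dr":[0,0,0]},{"grip":0,"xyz":[0,0,0.113],"dr":[0,0,0]},{"grip":0,"xyz":[0,0,0.113],"dr":[0,0,0]},{"grip":0,"xyz":[0,0,0.113],"dr":[0,0,0]}]'; python3 go.py .5375 .351 .077; python3 - <<'E'
from h import *
for n in ("scene","top"): cv2.imwrite(f"pics/{n}1.png",ctrl.read_camera(n)[:,:,::-1])
crop("pics/scene1.png",270,40,130,130,4,"pics/s1c.png")
E
```

```text
time: 1.93
eef_pos: [0.5383, 0.352, 0.0794]
tcp_rot: [0.992, 0.127, 0.001, -0.0]
contact_force: [1.0, -0.2, -0.2]
opening: 1.001
t 1.93 pos [0.5383 0.352  0.0794] xyz [-0.0011  0.0008  0.0024] dr [-0.0003 -0.0014  0.0004] rows>= 0.1 0.0 F [ 1.  -0.2 -0.2] op 1.001 q [0.42 0.38 1.76 0.   1.   0.17]
```

View pics/s1c.png

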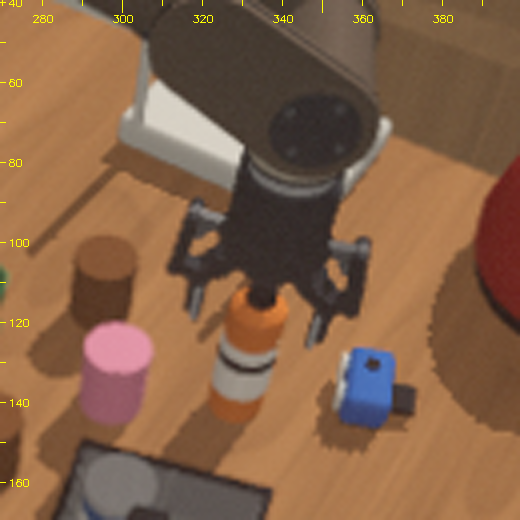

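```bash
python3 -m jog '[{"grip":0,"xyz":[0,0,0.004],"dr":[0,0,0]},{"grip":0.2,"xyz":[0,0,0.004],"dr":[0,0,0]},{"grip":0.3,"xyz":[0,0,0.004],"dr":[0,0,0]},{"grip":0.4,"xyz":[0,0,0.004],"dr":[0,0,0]},{"grip":0.5,"xyz":[0,0,0.004],"dr":[0,0,0]},{"grip":0.6,"xyz":[0,0,0.004],"dr":[0,0,0]},{"grip":0.7,"xyz":[0,0,0.004],"dr":[0,0,0]},{"grip":0.7,"xyz":[0,0,0.004],"dr":[0,0,0]},{"grip":0.7,"xyz":[0,0,0.004],"dr":[0,0,0]}]' 30; python3 go.py .5905 .1921 .16
```

```text
time: 2.78
eef_pos: [0.5382, 0.3516, 0.0748]
tcp_rot: [0.992, 0.127, 0.001, -0.0]
contact_force: [0.2, -0.3, 2.4]
opening: 0.534
t 2.78 pos [0.5382 0.3516 0.0748] xyz [ 0.0106  0.1675 -0.0853] dr [-0.0001 -0.0011 -0.    ] rows>= 4.5 0.0 F [ 0.2 -0.3  2.4] op 0.534 q [ 0.42  0.38  1.76 -0.    1.    0.17]
```

```bash
python3 -m jog '[{"grip":0.7,"xyz":[0,0,-0.01],"dr":[0,0,0]},{"grip":0.7,"xyz":[0,0,-0.03],"dr":[0,0,0]},{"grip":0.7,"xyz":[0,0,-0.055],"dr":[0,0,0]},{"grip":0.7,"xyz":[0,0.01,-0.08],"dr":[0,0,0]},{"grip":0.7,"xyz":[0.002,0.035,-0.09],"dr":[0,0,0]},{"grip":0.7,"xyz":[0.004,0.065,-0.09],"dr":[0,0,0]},{"grip":0.7,"xyz":[0.006,0.095,-0.09],"dr":[0,0,0]},{"grip":0.7,"xyz":[0.008,0.125,-0.09],"dr":[0,0,0]},{"grip":0.7,"xyz":[0.01,0.148,-0.09],"dr":[0,0,0]},{"grip":0.7,"xyz":[0.0106,0.162,-0.09],"dr":[0,0,0]},{"grip":0.7,"xyz":[0.0106,0.1675,-0.09],"dr":[0,0,0]},{"grip":0.7,"xyz":[0.0106,0.1675,-0.09],"dr":[0,0,0]}]'; python3 -m jog '[{"grip":0.7,"xyz":[0,0,0],"dr":[0,0,0]},{"grip":0.7,"xyz":[0,0,0],"dr":[0,0,0]},{"grip":0.7,"xyz":[0,0,0],"dr":[0,0,0]}]'; python3 go.py .5905 .1921 .08;  python3 - <<'E'
from h import *
for n in ("scene","top"): cv2.imwrite(f"pics/{n}2.png",ctrl.read_camera(n)[:,:,::-1])
crop("pics/scene2.png",240,80,130,120,5,"pics/s2c.png")
crop("pics/top2.png",140,90,130,120,5,"pics/t2c.png")
E
```

```text
time: 3.78
eef_pos: [0.5901, 0.1913, 0.1642]
tcp_rot: [0.992, 0.126, -0.0, -0.0]
contact_force: [-0.9, -0.1, -0.9]
opening: 0.529
time: 4.03
eef_pos: [0.5896, 0.1933, 0.1642]
tcp_rot: [0.992, 0.127, -0.0, -0.0]
contact_force: [-1.1, 0.5, -0.4]
opening: 0.533
t 4.03 pos [0.5896 0.1933 0.1642] xyz [0.0006 0.0014 0.0842] dr [-0.0003  0.0003  0.0017] rows>= 2.0 0.0 F [-1.1  0.5 -0.4] op 0.533 q [ 0.15  0.23  1.77  0.    1.14 -0.1 ]
```

View pics/s2c.png

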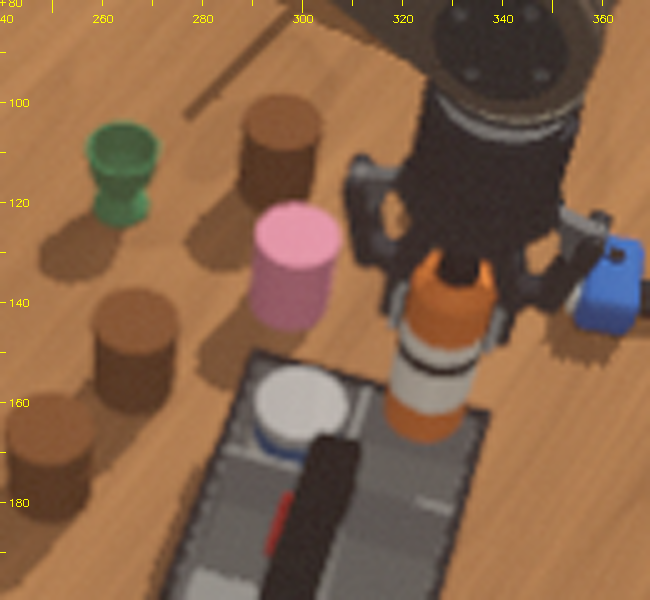

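View pics/t2c.png

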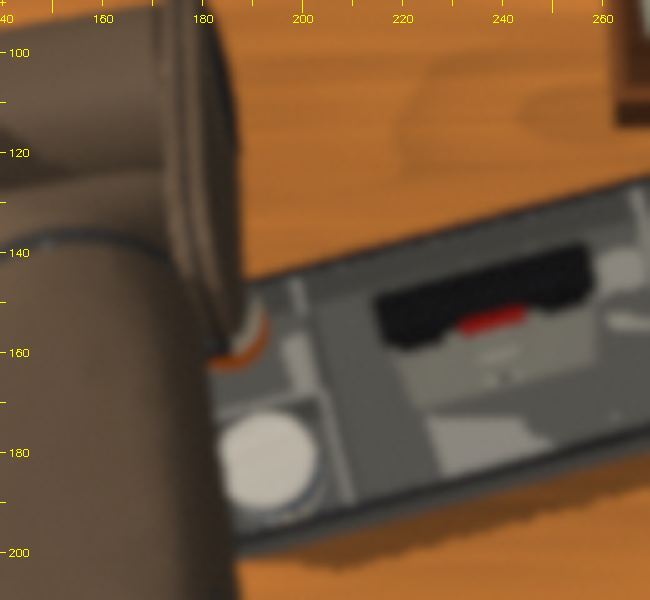

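```bash
python3 - <<'E'
from h import *
for P in ([.59,.1935,.0894],):
    a=np.linspace(0,6.28,100);q=proj("scene",np.c_[P[0]+.023*np.cos(a),P[1]+.023*np.sin(a),a*0+P[2]])
    print(q.min(0),q.max(0),q[q[:,1].argmax()]);q=proj("top",np.c_[P[0]+.023*np.cos(a),P[1]+.023*np.sin(a),a*0+P[2]]);print(q.min(0),q.max(0))
E
```

```text
[316.14422625 156.06068694] [331.88931731 168.61895973] [325.05599974 168.61895973]
[178.22689034 148.12577285] [194.46315762 163.82295835]
```

The bottle hangs over the +x, +y cell. Its underside arc is at about (316–333, 168), within 1 px of the prediction, so I'm lowering it.

```bash
python3 -m jog '[{"grip":0.7,"xyz":[0.0006,0.001,0.01],"dr":[0,0,0]},{"grip":0.7,"xyz":[0.0006,0.001,0.025],"dr":[0,0,0]},{"grip":0.7,"xyz":[0.0006,0.001,0.04],"dr":[0,0,0]},{"grip":0.7,"xyz":[0.0006,0.001,0.053],"dr":[0,0,0]},{"grip":0.7,"xyz":[0.0006,0.001,0.063],"dr":[0,0,0]},{"grip":0.7,"xyz":[0.0006,0.001,0.07],"dr":[0,0,0]},{"grip":0.7,"xyz":[0.0006,0.001,0.075],"dr":[0,0,0]},{"grip":0.7,"xyz":[0.0006,0.001,0.078],"dr":[0,0,0]},{"grip":0.7,"xyz":[0.0006,0.001,0.08],"dr":[0,0,0]},{"grip":0.7,"xyz":[0.0006,0.001,0.0815],"dr":[0,0,0]},{"grip":0.7,"xyz":[0.0006,0.001,0.083],"dr":[0,0,0]},{"grip":0.7,"xyz":[0.0006,0.001,0.083],"dr":[0,0,0]}]';python3 go.py .5905 .1921 .08
```

```text
time: 5.13
eef_pos: [0.5912, 0.1912, 0.0816]
tcp_rot: [0.992, 0.127, 0.0, -0.0]
contact_force: [0.2, 0.7, -1.0]
opening: 0.528
t 5.13 pos [0.5912 0.1912 0.0816] xyz [-0.0005 -0.0011  0.0016] dr [ 0.     -0.0005 -0.0001] rows>= 0.0 0.0 F [ 0.2  0.7 -1. ] op 0.528 q [ 0.15  0.33  1.82  0.    1.   -0.1 ]
```

```bash
python3 -m jog '[{"grip":0.7,"xyz":[0,0,0.001],"dr":[0,0,0]},{"grip":0.7,"xyz":[0,0,0.0018],"dr":[0,0,0]},{"grip":0.7,"xyz":[0,0,0.0018],"dr":[0,0,0]}]';python3 go.py .5905 .1921 .08
```

```text
time: 5.38
eef_pos: [0.5912, 0.1912, 0.0798]
tcp_rot: [0.992, 0.127, 0.0, -0.0]
contact_force: [-0.3, -0.2, -0.5]
opening: 0.527
t 5.38 pos [0.5912 0.1912 0.0798] xyz [-0.0005 -0.001  -0.0002] dr [ 0.     -0.0006 -0.0001] rows>= 0.0 0.0 F [-0.3 -0.2 -0.5] op 0.527 q [ 0.15  0.33  1.82  0.    0.99 -0.1 ]
```

```bash
python3 -m jog '[{"grip":0.7,"xyz":[0,0,0.001],"dr":[0,0,0]},{"grip":0.7,"xyz":[0,0,0.0018],"dr":[0,0,0]},{"grip":0.7,"xyz":[0,0,0.0018],"dr":[0,0,0]}]';python3 go.py .5905 .1921 .08
```

```text
time: 5.63
eef_pos: [0.5915, 0.1913, 0.0797]
tcp_rot: [0.992, 0.127, 0.0, 0.0]
contact_force: [-2.2, -0.7, 6.7]
opening: 0.529
t 5.63 pos [0.5915 0.1913 0.0797] xyz [-0.0007 -0.0011 -0.0003] dr [ 0.0002 -0.0001  0.0002] rows>= 0.0 0.0 F [-2.2 -0.7  6.7] op 0.529 q [ 0.15  0.33  1.81 -0.    0.99 -0.1 ]
```

```bash
python3 -m jog '[{"grip":0.7,"xyz":[0,0,-0.001],"dr":[0,0,0]},{"grip":0.4,"xyz":[0,0,-0.001],"dr":[0,0,0]},{"grip":0.3,"xyz":[0,0,-0.001],"dr":[0,0,0]},{"grip":0.2,"xyz":[0,0,-0.001],"dr":[0,0,0]},{"grip":0,"xyz":[0,0,-0.001],"dr":[0,0,0]},{"grip":0,"xyz":[0,0,-0.001],"dr":[0,0,0]},{"grip":0,"xyz":[0,0,-0.01],"dr":[0,0,0]},{"grip":0,"xyz":[0,0,-0.03],"dr":[0,0,0]},{"grip":0,"xyz":[0,0,-0.06],"dr":[0,0,0]},{"grip":0,"xyz":[0,0,-0.1],"dr":[0,0,0]},{"grip":0,"xyz":[0,0,-0.13],"dr":[0,0,0]},{"grip":0,"xyz":[0,0,-0.145],"dr":[0,0,0]}]';python3 go.py .489 -.3575 .225;  python3 - <<'E'
from h import *
for n in ("scene","top"): cv2.imwrite(f"pics/{n}3.png",ctrl.read_camera(n)[:,:,::-1])
crop("pics/scene3.png",240,80,130,120,5,"pics/s3c.png")
E
```

```text
time: 6.63
eef_pos: [0.5932, 0.1916, 0.2294]
tcp_rot: [0.992, 0.127, 0.004, -0.0]
contact_force: [0.1, -0.2, 1.3]
opening: 1.001
t 6.63 pos [0.5932 0.1916 0.2294] xyz [-0.2389  0.5053  0.0027] dr [ 0.0009 -0.0089  0.0001] rows>= 13.4 0.1 F [ 0.1 -0.2  1.3] op 1.001 q [ 0.15  0.17  1.72  0.    1.24 -0.1 ]
```

View pics/s3c.png

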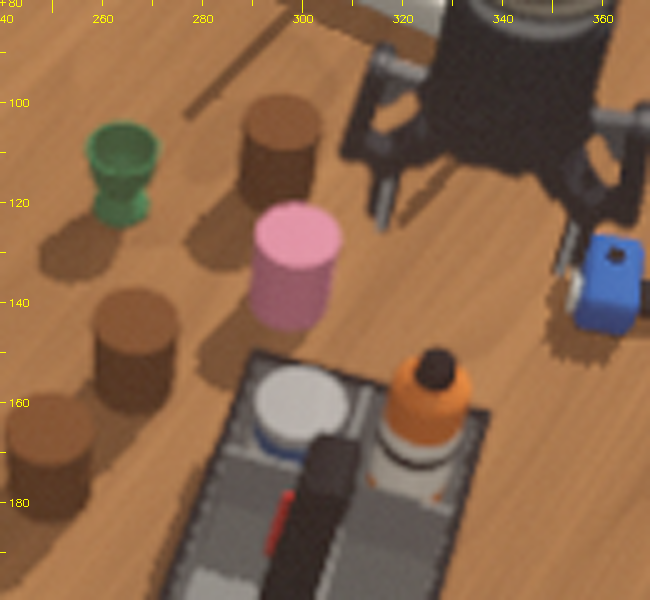

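The oil stands upright in the +x, +y cell, with its cap at (326,153). Next is the wash bottle.

```bash
python3 -m jog '[{"grip":0,"xyz":[-0.006,0.014,0],"dr":[0,0,0]},{"grip":0,"xyz":[-0.019,0.042,0],"dr":[0,0,0]},{"grip":0,"xyz":[-0.035,0.076,0],"dr":[0,0,0]},{"grip":0,"xyz":[-0.052,0.112,0],"dr":[0,0,0]},{"grip":0,"xyz":[-0.069,0.148,0],"dr":[0,0,0]},{"grip":0,"xyz":[-0.086,0.184,0],"dr":[0,0,0]},{"grip":0,"xyz":[-0.103,0.22,0],"dr":[0,0,0]},{"grip":0,"xyz":[-0.12,0.256,0],"dr":[0,0,0]},{"grip":0,"xyz":[-0.137,0.292,0],"dr":[0,0,0]},{"grip":0,"xyz":[-0.154,0.328,0],"dr":[0,0,0]},{"grip":0,"xyz":[-0.171,0.364,0],"dr":[0,0,0]},{"grip":0,"xyz":[-0.186,0.395,0],"dr":[0,0,0]}]';python3 go.py .489 -.3575 .225
```

```text
time: 7.73
eef_pos: [0.5076, -0.24, 0.2199]
tcp_rot: [0.992, 0.126, -0.002, -0.001]
contact_force: [0.6, 0.1, 0.3]
opening: 1.002
t 7.73 pos [ 0.5076 -0.24    0.2199] xyz [-0.0475  0.1091 -0.0052] dr [-0.0031  0.0034 -0.0013] rows>= 2.9 0.0 F [0.6 0.1 0.3] op 1.002 q [-0.62  0.05  1.87 -0.    1.23 -0.87]
```

```bash
python3 -m jog '[{"grip":0,"xyz":[-0.014,0.03,0],"dr":[0,0,0]},{"grip":0,"xyz":[-0.027,0.058,0],"dr":[0,0,0]},{"grip":0,"xyz":[-0.039,0.083,0],"dr":[0,0,0]},{"grip":0,"xyz":[-0.047,0.101,0],"dr":[0,0,0]},{"grip":0,"xyz":[-0.0515,0.1095,0],"dr":[0,0,0]},{"grip":0,"xyz":[-0.0515,0.1095,0],"dr":[0,0,0]},{"grip":0,"xyz":[-0.0515,0.1095,0],"dr":[0,0,0]},{"grip":0,"xyz":[-0.0515,0.1095,0],"dr":[0,0,0]}]';python3 go.py .489 -.3575 .075
```

```text
time: 8.4
eef_pos: [0.4877, -0.3555, 0.2218]
tcp_rot: [0.992, 0.127, -0.0, -0.001]
contact_force: [0.1, 0.9, 0.7]
opening: 1.001
t 8.4 pos [ 0.4877 -0.3555  0.2218] xyz [0.0008 0.0026 0.1468] dr [-0.002   0.0007  0.0008] rows>= 3.5 0.0 F [0.1 0.9 0.7] op 1.001 q [-0.8   0.14  1.77  0.    1.24 -1.05]
```

```bash
python3 -m jog '[{"grip":0,"xyz":[0.001,0.002,0.015],"dr":[0,0,0]},{"grip":0,"xyz":[0.001,0.002,0.04],"dr":[0,0,0]},{"grip":0,"xyz":[0.001,0.002,0.065],"dr":[0,0,0]},{"grip":0,"xyz":[0.001,0.002,0.09],"dr":[0,0,0]},{"grip":0,"xyz":[0.001,0.002,0.115],"dr":[0,0,0]},{"grip":0,"xyz":[0.001,0.002,0.133],"dr":[0,0,0]},{"grip":0,"xyz":[0.001,0.002,0.143],"dr":[0,0,0]},{"grip":0,"xyz":[0.001,0.002,0.148],"dr":[0,0,0]},{"grip":0,"xyz":[0.001,0.002,0.148],"dr":[0,0,0]},{"grip":0,"xyz":[0.001,0.002,0.148],"dr":[0,0,0]}]';python3 go.py .489 -.3575 .075;  python3 - <<'E'
from h import *
for n in ("scene","top"): cv2.imwrite(f"pics/{n}4.png",ctrl.read_camera(n)[:,:,::-1])
crop("pics/scene4.png",120,230,130,120,5,"pics/s4c.png")
E
```

```text
time: 9.23
eef_pos: [0.4901, -0.3585, 0.0758]
tcp_rot: [0.992, 0.127, 0.0, 0.001]
contact_force: [0.7, -0.2, 0.9]
opening: 1.001
t 9.23 pos [ 0.4901 -0.3585  0.0758] xyz [-0.0008 -0.0013  0.0008] dr [ 0.0014 -0.0008  0.0007] rows>= 0.0 0.0 F [ 0.7 -0.2  0.9] op 1.001 q [-0.8   0.31  1.85  0.    0.98 -1.05]
```

View pics/s4c.png

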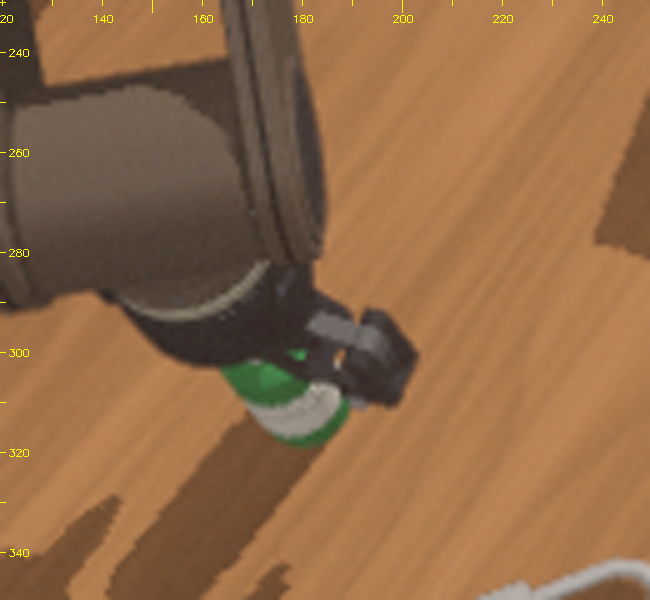

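The gripper straddles the wash bottle, which is still upright with its underside at (180,318). Closing now.

```bash
python3 -m jog '[{"grip":0.2,"xyz":[0,0,0],"dr":[0,0,0]},{"grip":0.3,"xyz":[0,0,0],"dr":[0,0,0]},{"grip":0.4,"xyz":[0,0,0],"dr":[0,0,0]},{"grip":0.5,"xyz":[0,0,0],"dr":[0,0,0]},{"grip":0.6,"xyz":[0,0,0],"dr":[0,0,0]},{"grip":0.7,"xyz":[0,0,0],"dr":[0,0,0]},{"grip":0.7,"xyz":[0,0,0],"dr":[0,0,0]},{"grip":0.7,"xyz":[0,0,0],"dr":[0,0,0]}]' 30; python3 go.py .5903 -.0982 .165
```

```text
time: 10.0
eef_pos: [0.4895, -0.3589, 0.0755]
tcp_rot: [0.992, 0.127, 0.0, 0.0]
contact_force: [-2.4, -0.1, 5.7]
opening: 0.528
t 10.0 pos [ 0.4895 -0.3589  0.0755] xyz [ 0.1631 -0.2269 -0.0898] dr [0.0008 0.0001 0.0001] rows>= 7.0 0.0 F [-2.4 -0.1  5.7] op 0.528 q [-0.8   0.31  1.85 -0.    0.98 -1.05]
```

```bash
python3 -m jog '[{"grip":0.7,"xyz":[0,0,-0.01],"dr":[0,0,0]},{"grip":0.7,"xyz":[0,0,-0.03],"dr":[0,0,0]},{"grip":0.7,"xyz":[0.003,-0.004,-0.055],"dr":[0,0,0]},{"grip":0.7,"xyz":[0.013,-0.018,-0.075],"dr":[0,0,0]},{"grip":0.7,"xyz":[0.028,-0.04,-0.087],"dr":[0,0,0]},{"grip":0.7,"xyz":[0.046,-0.065,-0.09],"dr":[0,0,0]},{"grip":0.7,"xyz":[0.066,-0.092,-0.09],"dr":[0,0,0]},{"grip":0.7,"xyz":[0.086,-0.12,-0.09],"dr":[0,0,0]},{"grip":0.7,"xyz":[0.106,-0.148,-0.09],"dr":[0,0,0]},{"grip":0.7,"xyz":[0.125,-0.174,-0.09],"dr":[0,0,0]},{"grip":0.7,"xyz":[0.14,-0.195,-0.09],"dr":[0,0,0]},{"grip":0.7,"xyz":[0.152,-0.212,-0.09],"dr":[0,0,0]}]'; python3 -m jog '[{"grip":0.7,"xyz":[0.008,-0.011,0],"dr":[0,0,0]},{"grip":0.7,"xyz":[0.011,-0.015,0],"dr":[0,0,0]},{"grip":0.7,"xyz":[0.011,-0.015,0],"dr":[0,0,0]},{"grip":0.7,"xyz":[0.011,-0.015,0],"dr":[0,0,0]},{"grip":0.7,"xyz":[0.011,-0.015,0],"dr":[0,0,0]}]'; python3 go.py .5903 -.0982 .0805;  python3 - <<'E'
from h import *
for n in ("scene","top"): cv2.imwrite(f"pics/{n}5.png",ctrl.read_camera(n)[:,:,::-1])
crop("pics/scene5.png",220,190,120,110,5,"pics/s5c.png")
crop("pics/top5.png",240,90,120,110,5,"pics/t5c.png")
P=ctrl.get_state()["eef_pos"];a=np.linspace(0,6.28,100)
for n in ("scene","top"):
    q=proj(n,np.c_[P[0]+.023*np.cos(a),P[1]+.023*np.sin(a),a*0+P[2]-.0755]);print(q.min(0),q.max(0))
E
```

```text
time: 11.0
eef_pos: [0.5834, -0.1123, 0.1641]
tcp_rot: [0.992, 0.127, -0.0, -0.001]
contact_force: [0.7, 0.2, -1.1]
opening: 0.527
time: 11.42
eef_pos: [0.5898, -0.0989, 0.1646]
tcp_rot: [0.992, 0.126, -0.0, 0.0]
contact_force: [-0.5, 0.4, -1.2]
opening: 0.53
t 11.42 pos [ 0.5898 -0.0989  0.1646] xyz [ 0.0007 -0.0006  0.0841] dr [ 0.0001  0.0004 -0.0013] rows>= 2.0 0.0 F [-0.5  0.4 -1.2] op 0.53 q [-0.34  0.18  1.83 -0.    1.13 -0.59]
[261.58028294 230.13506794] [279.49077363 246.47494653]
[282.17920346 146.21703932] [298.55984152 161.93669279]
```

View pics/s5c.png

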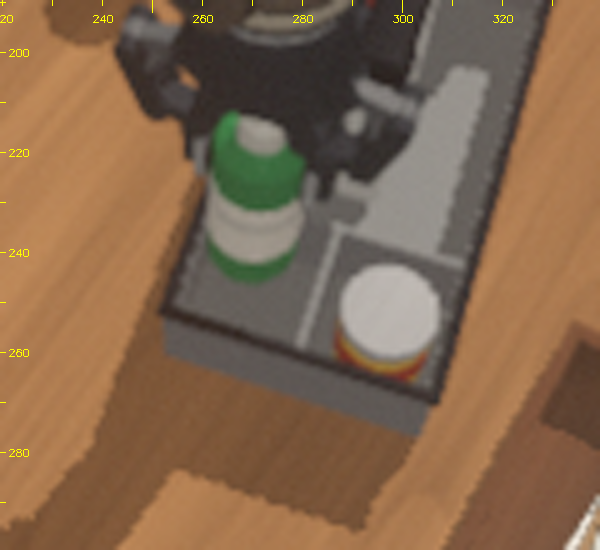

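View pics/t5c.png

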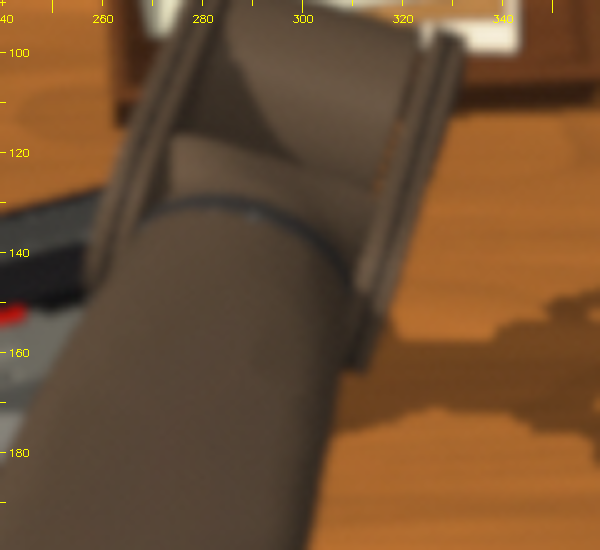

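The wash bottle hangs over the -x, -y cell, with its underside at (261–279, 246), matching the prediction. Lowering it.

```bash
python3 -m jog '[{"grip":0.7,"xyz":[0.0006,-0.0006,0.01],"dr":[0,0,0]},{"grip":0.7,"xyz":[0.0006,-0.0006,0.025],"dr":[0,0,0]},{"grip":0.7,"xyz":[0.0006,-0.0006,0.04],"dr":[0,0,0]},{"grip":0.7,"xyz":[0.0006,-0.0006,0.053],"dr":[0,0,0]},{"grip":0.7,"xyz":[0.0006,-0.0006,0.063],"dr":[0,0,0]},{"grip":0.7,"xyz":[0.0006,-0.0006,0.07],"dr":[0,0,0]},{"grip":0.7,"xyz":[0.0006,-0.0006,0.075],"dr":[0,0,0]},{"grip":0.7,"xyz":[0.0006,-0.0006,0.078],"dr":[0,0,0]},{"grip":0.7,"xyz":[0.0006,-0.0006,0.081],"dr":[0,0,0]},{"grip":0.7,"xyz":[0.0006,-0.0006,0.083],"dr":[0,0,0]},{"grip":0.7,"xyz":[0.0006,-0.0006,0.084],"dr":[0,0,0]},{"grip":0.7,"xyz":[0.0006,-0.0006,0.084],"dr":[0,0,0]}]';python3 go.py .5903 -.0982 .0805
```

```text
time: 12.52
eef_pos: [0.5907, -0.0971, 0.0809]
tcp_rot: [0.992, 0.127, 0.0, 0.0]
contact_force: [0.1, -0.8, -1.0]
opening: 0.529
t 12.52 pos [ 0.5907 -0.0971  0.0809] xyz [-0.0007  0.001   0.0004] dr [ 0.0003 -0.0004  0.0001] rows>= 0.0 0.0 F [ 0.1 -0.8 -1. ] op 0.529 q [-0.33  0.29  1.87 -0.    0.98 -0.59]
```

```bash
python3 -m jog '[{"grip":0.7,"xyz":[0,0,0.001],"dr":[0,0,0]},{"grip":0.7,"xyz":[0,0,0.0018],"dr":[0,0,0]},{"grip":0.7,"xyz":[0,0,0.0018],"dr":[0,0,0]}]';python3 go.py .5903 -.0982 .0805
```

```text
time: 12.77
eef_pos: [0.5911, -0.0973, 0.0804]
tcp_rot: [0.992, 0.127, 0.0, 0.0]
contact_force: [-1.4, -0.1, 5.0]
opening: 0.529
t 12.77 pos [ 0.5911 -0.0973  0.0804] xyz [-0.001   0.0006 -0.0001] dr [ 0.0007 -0.0007  0.0002] rows>= 0.0 0.0 F [-1.4 -0.1  5. ] op 0.529 q [-0.33  0.29  1.87 -0.    0.98 -0.59]
```

Floor contact at 5 N. Releasing and rising to a height clear of the handle.

```bash
python3 -m jog '[{"grip":0.7,"xyz":[0,0,-0.001],"dr":[0,0,0]},{"grip":0.4,"xyz":[0,0,-0.001],"dr":[0,0,0]},{"grip":0.3,"xyz":[0,0,-0.001],"dr":[0,0,0]},{"grip":0.2,"xyz":[0,0,-0.001],"dr":[0,0,0]},{"grip":0,"xyz":[0,0,-0.001],"dr":[0,0,0]},{"grip":0,"xyz":[0,0,-0.001],"dr":[0,0,0]},{"grip":0,"xyz":[0,0,-0.01],"dr":[0,0,0]},{"grip":0,"xyz":[0,0,-0.03],"dr":[0,0,0]},{"grip":0,"xyz":[0,0,-0.06],"dr":[0,0,0]},{"grip":0,"xyz":[0,0,-0.1],"dr":[0,0,0]},{"grip":0,"xyz":[0,0,-0.13],"dr":[0,0,0]},{"grip":0,"xyz":[0,0,-0.145],"dr":[0,0,0]}]';python3 -m jog '[{"grip":0,"xyz":[-0.01,0.03,0],"dr":[0,0,0]},{"grip":0,"xyz":[-0.03,0.06,0],"dr":[0,0,0]},{"grip":0,"xyz":[-0.06,0.09,0],"dr":[0,0,0]},{"grip":0,"xyz":[-0.09,0.11,0],"dr":[0,0,0]},{"grip":0,"xyz":[-0.1,0.12,0],"dr":[0,0,0]},{"grip":0,"xyz":[-0.1,0.12,0],"dr":[0,0,0]}]';python3 go.py .5904 .047 .225;  python3 - <<'E'
from h import *
for n in ("scene","top"): cv2.imwrite(f"pics/{n}6.png",ctrl.read_camera(n)[:,:,::-1])
crop("pics/scene6.png",240,130,115,145,4,"pics/s6c.png")
crop("pics/top6.png",165,100,150,110,5,"pics/t6c.png")
E
```

```text
time: 13.77
eef_pos: [0.5926, -0.0977, 0.2305]
tcp_rot: [0.992, 0.127, 0.004, 0.002]
contact_force: [-0.2, 0.5, -0.1]
opening: 0.993
time: 14.27
eef_pos: [0.5225, -0.2409, 0.2246]
tcp_rot: [0.992, 0.125, 0.0, 0.0]
contact_force: [-1.4, -0.0, -0.1]
opening: 1.001
t 14.27 pos [ 0.5225 -0.2409  0.2246] xyz [ 0.1369 -0.2622 -0.0006] dr [ 0.001  -0.0002 -0.0043] rows>= 7.1 0.0 F [-1.4 -0.  -0.1] op 1.001 q [-0.61  0.07  1.83 -0.    1.23 -0.86]
```

View pics/s6c.png

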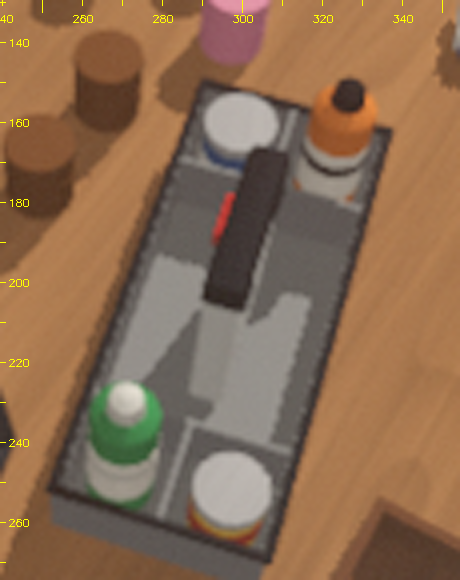

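View pics/t6c.png

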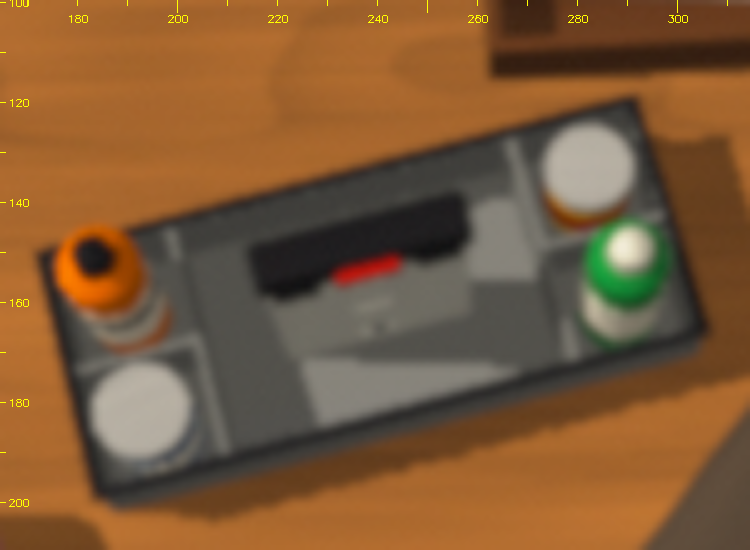

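Both bottles stand upright in their cells, with caps at (183.5,151) and (290,149), and the caddy outline hasn't moved. Next I'm going to the handle.

```bash
python3 - <<'E'
from h import *
c,s=np.cos(.2537),np.sin(.2537);R=np.array([[c,-s],[s,c]])
for n,t,sc in (("oil",(183.5,151.2),(326.5,152)),("wash",(290.3,148.9),(271,229.5))):
    for w in (onz("top",*t,.145),onz("scene",*sc,.145)): print(n,w.round(4),"caddy frame",(R.T@(w[:2]-[.5904,.047])).round(4))
E
python3 -m jog '[{"grip":0,"xyz":[0.008,-0.016,0],"dr":[0,0,0]},{"grip":0,"xyz":[0.024,-0.046,0],"dr":[0,0,0]},{"grip":0,"xyz":[0.041,-0.079,0],"dr":[0,0,0]},{"grip":0,"xyz":[0.058,-0.112,0],"dr":[0,0,0]},{"grip":0,"xyz":[0.075,-0.145,0],"dr":[0,0,0]},{"grip":0,"xyz":[0.092,-0.178,0],"dr":[0,0,0]},{"grip":0,"xyz":[0.109,-0.21,0],"dr":[0,0,0]},{"grip":0,"xyz":[0.123,-0.237,0],"dr":[0,0,0]},{"grip":0,"xyz":[0.132,-0.254,0],"dr":[0,0,0]},{"grip":0,"xyz":[0.1365,-0.262,0],"dr":[0,0,0]},{"grip":0,"xyz":[0.1365,-0.262,0],"dr":[0,0,0]},{"grip":0,"xyz":[0.1365,-0.262,0],"dr":[0,0,0]}]' 100; python3 go.py .5904 .047 .134
```

```text
oil [0.5866 0.1907 0.145 ] caddy frame [0.0324 0.1401]
oil [0.5912 0.1868 0.145 ] caddy frame [0.0359 0.1351]
wash [ 0.5873 -0.0949  0.145 ] caddy frame [-0.0386 -0.1366]
wash [ 0.5906 -0.1017  0.145 ] caddy frame [-0.0371 -0.144 ]
time: 15.37
eef_pos: [0.5902, 0.0503, 0.2239]
tcp_rot: [0.992, 0.128, -0.0, 0.0]
contact_force: [1.3, -0.4, -0.6]
opening: 1.0
t 15.37 pos [0.5902 0.0503 0.2239] xyz [-0.0006  0.0032  0.0899] dr [0.0003 0.0004 0.002 ] rows>= 2.2 0.0 F [ 1.3 -0.4 -0.6] op 1.0 q [-0.09  0.11  1.79 -0.    1.24 -0.34]
```

```bash
python3 -m jog '[{"grip":0,"xyz":[0,0,0.01],"dr":[0,0,0]},{"grip":0,"xyz":[0,0,0.025],"dr":[0,0,0]},{"grip":0,"xyz":[0,0,0.035],"dr":[0,0,0]},{"grip":0,"xyz":[0,0,0.04],"dr":[0,0,0]},{"grip":0,"xyz":[0,0,0.04],"dr":[0,0,0]},{"grip":0,"xyz":[0,0,0.04],"dr":[0,0,0]},{"grip":0,"xyz":[0,0,0.04],"dr":[0,0,0]}]'; python3 go.py .5904 .047 .134
```

```text
time: 15.95
eef_pos: [0.5906, 0.0491, 0.1846]
tcp_rot: [0.992, 0.126, 0.001, 0.0]
contact_force: [0.6, 0.2, 1.5]
opening: 1.003
t 15.95 pos [0.5906 0.0491 0.1846] xyz [-0.0008  0.002   0.0506] dr [ 0.0004 -0.001  -0.0006] rows>= 1.2 0.0 F [0.6 0.2 1.5] op 1.003 q [-0.09  0.15  1.83 -0.    1.16 -0.34]
```

```bash
python3 -m jog '[{"grip":0,"xyz":[-0.0008,0.002,0.01],"dr":[0,0,0]},{"grip":0,"xyz":[-0.0008,0.002,0.025],"dr":[0,0,0]},{"grip":0,"xyz":[-0.0008,0.002,0.038],"dr":[0,0,0]},{"grip":0,"xyz":[-0.0008,0.002,0.047],"dr":[0,0,0]},{"grip":0,"xyz":[-0.0008,0.002,0.05],"dr":[0,0,0]},{"grip":0,"xyz":[-0.0008,0.002,0.05],"dr":[0,0,0]},{"grip":0,"xyz":[-0.0008,0.002,0.05],"dr":[0,0,0]},{"grip":0,"xyz":[-0.0008,0.002,0.05],"dr":[0,0,0]}]'; python3 go.py .5904 .047 .134; python3 - <<'E'
from h import *
for n in ("scene","top"): cv2.imwrite(f"pics/{n}7.png",ctrl.read_camera(n)[:,:,::-1])
crop("pics/scene7.png",245,120,110,110,5,"pics/s7c.png")
E
```

```text
time: 16.62
eef_pos: [0.5905, 0.0474, 0.1348]
tcp_rot: [0.992, 0.127, 0.001, 0.0]
contact_force: [-0.8, -0.3, -0.5]
opening: 1.002
t 16.62 pos [0.5905 0.0474 0.1348] xyz [-0.0002  0.0004  0.0008] dr [ 0.0005 -0.0015  0.0001] rows>= 0.0 0.0 F [-0.8 -0.3 -0.5] op 1.002 q [-0.09  0.2   1.86  0.    1.07 -0.35]
```

View pics/s7c.png

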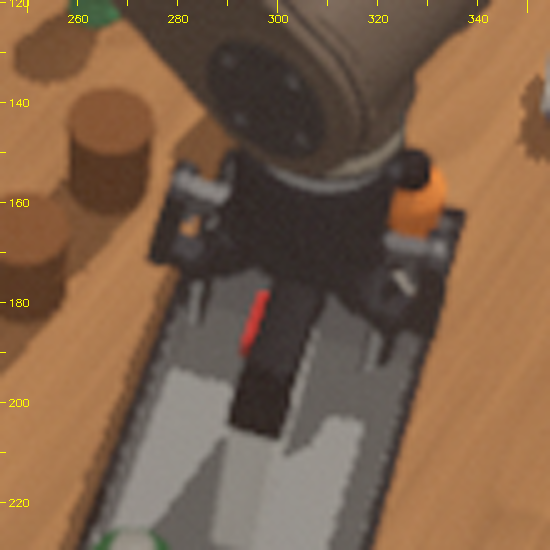

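The fingers straddle the bar's middle, with the left pad at (284,183) facing the red button at (295,185). Closing on the bar.

```bash
python3 -m jog '[{"grip":0.3,"xyz":[0,0,0],"dr":[0,0,0]},{"grip":0.45,"xyz":[0,0,0],"dr":[0,0,0]},{"grip":0.55,"xyz":[0,0,0],"dr":[0,0,0]},{"grip":0.65,"xyz":[0,0,0],"dr":[0,0,0]},{"grip":0.75,"xyz":[0,0,0],"dr":[0,0,0]},{"grip":0.85,"xyz":[0,0,0],"dr":[0,0,0]},{"grip":1,"xyz":[0,0,0],"dr":[0,0,0]},{"grip":1,"xyz":[0,0,0],"dr":[0,0,0]},{"grip":1,"xyz":[0,0,0],"dr":[0,0,0]},{"grip":1,"xyz":[0,0,0],"dr":[0,0,0]}]' 90; python3 go.py .5904 .047 .134
```

```text
time: 17.55
eef_pos: [0.5904, 0.0475, 0.1345]
tcp_rot: [0.992, 0.127, 0.001, -0.0]
contact_force: [1.0, 1.3, 2.8]
opening: 0.309
t 17.55 pos [0.5904 0.0475 0.1345] xyz [-0.0001  0.0005  0.0005] dr [ 0.0001 -0.0013 -0.0001] rows>= 0.0 0.0 F [1.  1.3 2.8] op 0.309 q [-0.09  0.2   1.86  0.    1.07 -0.35]
```

The opening is 0.309, about 27 mm, so the pads are flush on the bar and the button is in. I'll pull a short way first to check the lock is free.

```bash
python3 -m jog '[{"grip":1,"xyz":[0,0,-0.003],"dr":[0,0,0]},{"grip":1,"xyz":[0,0,-0.006],"dr":[0,0,0]},{"grip":1,"xyz":[0,0,-0.009],"dr":[0,0,0]},{"grip":1,"xyz":[0,0,-0.012],"dr":[0,0,0]},{"grip":1,"xyz":[0,0,-0.015],"dr":[0,0,0]},{"grip":1,"xyz":[0,0,-0.015],"dr":[0,0,0]}]'; python3 go.py .5904 .047 .234; python3 - <<'E'
from h import *
for n in ("scene","top"): cv2.imwrite(f"pics/{n}8.png",ctrl.read_camera(n)[:,:,::-1])
a=cv2.imread("pics/scene6.png");b=cv2.imread("pics/scene8.png")
crop("pics/scene6.png",245,200,70,80,5,"pics/a.png");crop("pics/scene8.png",245,200,70,80,5,"pics/b.png")
cv2.imwrite("pics/cmp8.png",np.hstack([cv2.imread("pics/a.png"),cv2.imread("pics/b.png")]))
E
```

```text
time: 18.05
eef_pos: [0.5897, 0.0474, 0.1494]
tcp_rot: [0.992, 0.127, -0.0, -0.0]
contact_force: [0.9, 0.0, -1.0]
opening: 0.314
t 18.05 pos [0.5897 0.0474 0.1494] xyz [ 0.0005  0.0006 -0.0846] dr [-0.0002  0.0005  0.    ] rows>= 2.0 0.0 F [ 0.9  0.  -1. ] op 0.314 q [-0.09  0.19  1.85 -0.    1.1  -0.35]
```

View pics/cmp8.png

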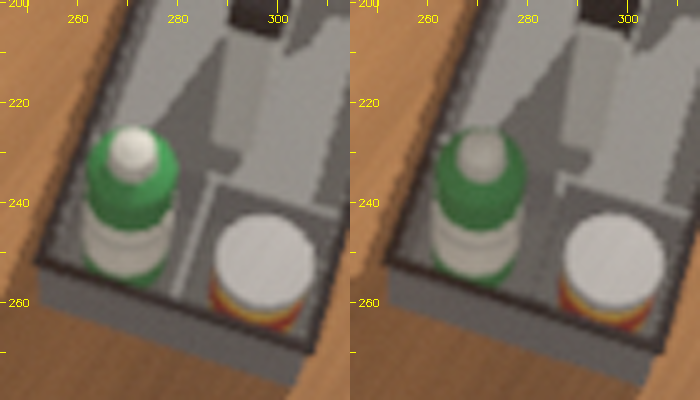

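The tub corner stays at (252,252) and the force is low, so the lock is free and the handle is sliding. I'll carry on to just short of the end.

```bash
python3 -m jog '[{"grip":1,"xyz":[0,0,-0.005],"dr":[0,0,0]},{"grip":1,"xyz":[0,0,-0.012],"dr":[0,0,0]},{"grip":1,"xyz":[0,0,-0.019],"dr":[0,0,0]},{"grip":1,"xyz":[0,0,-0.026],"dr":[0,0,0]},{"grip":1,"xyz":[0,0,-0.033],"dr":[0,0,0]},{"grip":1,"xyz":[0,0,-0.04],"dr":[0,0,0]},{"grip":1,"xyz":[0,0,-0.047],"dr":[0,0,0]},{"grip":1,"xyz":[0,0,-0.054],"dr":[0,0,0]},{"grip":1,"xyz":[0,0,-0.061],"dr":[0,0,0]},{"grip":1,"xyz":[0,0,-0.068],"dr":[0,0,0]},{"grip":1,"xyz":[0,0,-0.073],"dr":[0,0,0]},{"grip":1,"xyz":[0,0,-0.075],"dr":[0,0,0]}]'; python3 -m jog '[{"grip":1,"xyz":[0,0,-0.0015],"dr":[0,0,0]},{"grip":1,"xyz":[0,0,-0.003],"dr":[0,0,0]},{"grip":1,"xyz":[0,0,-0.0045],"dr":[0,0,0]},{"grip":1,"xyz":[0,0,-0.006],"dr":[0,0,0]},{"grip":1,"xyz":[0,0,-0.006],"dr":[0,0,0]},{"grip":1,"xyz":[0,0,-0.006],"dr":[0,0,0]}]'; python3 go.py .5904 .047 .234; python3 - <<'E'
from h import *
for n in ("scene","top"): cv2.imwrite(f"pics/{n}9.png",ctrl.read_camera(n)[:,:,::-1])
crop("pics/scene9.png",215,90,150,190,3,"pics/s9c.png")
E
```

```text
time: 19.15
eef_pos: [0.5895, 0.0474, 0.2248]
tcp_rot: [0.992, 0.127, -0.001, -0.0]
contact_force: [-1.3, 0.6, -3.4]
opening: 0.312
time: 19.65
eef_pos: [0.5896, 0.0475, 0.23]
tcp_rot: [0.992, 0.127, -0.001, -0.0]
contact_force: [-2.1, 0.9, -2.5]
opening: 0.309
t 19.65 pos [0.5896 0.0475 0.23  ] xyz [ 0.0006  0.0006 -0.004 ] dr [-0.0003  0.001   0.    ] rows>= 0.1 0.0 F [-2.1  0.9 -2.5] op 0.309 q [-0.09  0.11  1.79 -0.    1.25 -0.35]
```

View pics/s9c.png

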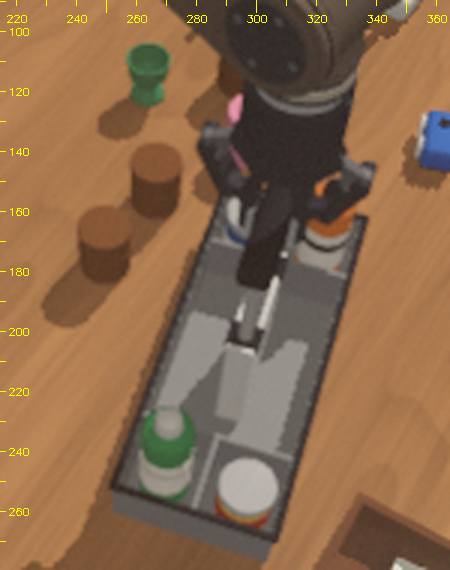

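The steel tubes are showing at (240–265, 185–200), the caddy is still on the board, and the handle is out about 95 mm. Creeping to the hard end.

```bash
python3 -m jog '[{"grip":1,"xyz":[0,0,-0.001],"dr":[0,0,0]},{"grip":1,"xyz":[0,0,-0.002],"dr":[0,0,0]},{"grip":1,"xyz":[0,0,-0.003],"dr":[0,0,0]},{"grip":1,"xyz":[0,0,-0.0035],"dr":[0,0,0]},{"grip":1,"xyz":[0,0,-0.0035],"dr":[0,0,0]},{"grip":1,"xyz":[0,0,-0.0035],"dr":[0,0,0]}]'; python3 go.py .5904 .047 .234;python3 -m jog '[{"grip":1,"xyz":[0,0,-0.0005],"dr":[0,0,0]},{"grip":1,"xyz":[0,0,-0.001],"dr":[0,0,0]},{"grip":1,"xyz":[0,0,-0.0015],"dr":[0,0,0]},{"grip":1,"xyz":[0,0,-0.0015],"dr":[0,0,0]},{"grip":1,"xyz":[0,0,-0.0015],"dr":[0,0,0]},{"grip":1,"xyz":[0,0,-0.0015],"dr":[0,0,0]}]'; python3 go.py .5904 .047 .234
```

```text
time: 20.25
eef_pos: [0.5898, 0.0474, 0.2335]
tcp_rot: [0.992, 0.127, -0.0, -0.0]
contact_force: [-2.6, -0.3, -3.8]
opening: 0.306
t 20.25 pos [0.5898 0.0474 0.2335] xyz [ 0.0005  0.0006 -0.0005] dr [-0.0001  0.0004  0.    ] rows>= 0.0 0.0 F [-2.6 -0.3 -3.8] op 0.306 q [-0.09  0.1   1.78 -0.    1.25 -0.35]
time: 20.75
eef_pos: [0.5901, 0.0474, 0.2346]
tcp_rot: [0.992, 0.127, 0.0, 0.0]
contact_force: [-1.2, 0.6, -5.6]
opening: 0.31
t 20.75 pos [0.5901 0.0474 0.2346] xyz [0.0002 0.0004 0.0006] dr [ 0.0001 -0.0004 -0.0002] rows>= 0.0 0.0 F [-1.2  0.6 -5.6] op 0.31 q [-0.09  0.1   1.78  0.    1.26 -0.35]
```

The pull reads 100 mm and the force is rising, so the handle is at its stop. I'll lift gently by about 5.5 cm.

```bash
python3 -m jog '[{"grip":1,"xyz":[0,0,-0.001],"dr":[0,0,0]},{"grip":1,"xyz":[0,0,-0.002],"dr":[0,0,0]},{"grip":1,"xyz":[0,0,-0.004],"dr":[0,0,0]},{"grip":1,"xyz":[0,0,-0.006],"dr":[0,0,0]},{"grip":1,"xyz":[0,0,-0.008],"dr":[0,0,0]},{"grip":1,"xyz":[0,0,-0.01],"dr":[0,0,0]},{"grip":1,"xyz":[0,0,-0.012],"dr":[0,0,0]},{"grip":1,"xyz":[0,0,-0.014],"dr":[0,0,0]},{"grip":1,"xyz":[0,0,-0.015],"dr":[0,0,0]},{"grip":1,"xyz":[0,0,-0.015],"dr":[0,0,0]}]'; python3 go.py .5904 .047 .285; python3 - <<'E'
from h import *
for n in ("scene","top"): cv2.imwrite(f"pics/{n}10.png",ctrl.read_camera(n)[:,:,::-1])
crop("pics/scene10.png",215,90,150,190,3,"pics/s10c.png")
E
```

```text
time: 21.58
eef_pos: [0.5901, 0.0474, 0.2505]
tcp_rot: [0.992, 0.127, 0.0, 0.0]
contact_force: [0.1, -0.7, -9.4]
opening: 0.311
t 21.58 pos [0.5901 0.0474 0.2505] xyz [ 0.0002  0.0004 -0.0345] dr [ 0.0004 -0.0009 -0.    ] rows>= 0.8 0.0 F [ 0.1 -0.7 -9.4] op 0.311 q [-0.09  0.09  1.77 -0.    1.28 -0.35]
```

View pics/s10c.png

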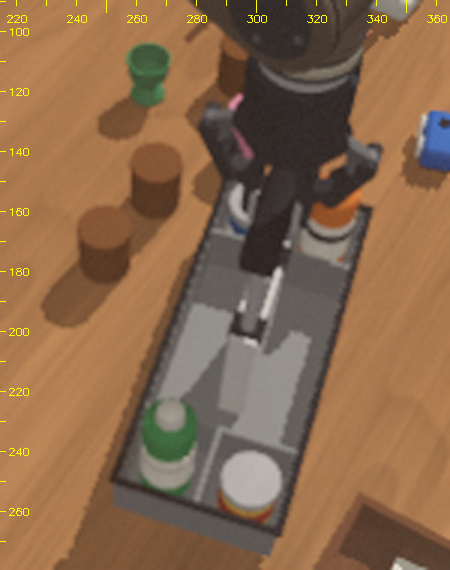

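The caddy hangs clear of the board and level, at 9.4 N, with everything standing. Finishing the lift.

```bash
python3 -m jog '[{"grip":1,"xyz":[0,0,-0.001],"dr":[0,0,0]},{"grip":1,"xyz":[0,0,-0.004],"dr":[0,0,0]},{"grip":1,"xyz":[0,0,-0.008],"dr":[0,0,0]},{"grip":1,"xyz":[0,0,-0.013],"dr":[0,0,0]},{"grip":1,"xyz":[0,0,-0.018],"dr":[0,0,0]},{"grip":1,"xyz":[0,0,-0.023],"dr":[0,0,0]},{"grip":1,"xyz":[0,0,-0.028],"dr":[0,0,0]},{"grip":1,"xyz":[0,0,-0.033],"dr":[0,0,0]},{"grip":1,"xyz":[0,0,-0.037],"dr":[0,0,0]},{"grip":1,"xyz":[0,0,-0.039],"dr":[0,0,0]},{"grip":1,"xyz":[0,0,-0.04],"dr":[0,0,0]},{"grip":1,"xyz":[0,0,-0.04],"dr":[0,0,0]}]';  python3 -m jog '[{"grip":1,"xyz":[0,0,0],"dr":[0,0,0]},{"grip":1,"xyz":[0,0,0],"dr":[0,0,0]},{"grip":1,"xyz":[0,0,0],"dr":[0,0,0]},{"grip":1,"xyz":[0,0,0],"dr":[0,0,0]},{"grip":1,"xyz":[0,0,0],"dr":[0,0,0]},{"grip":1,"xyz":[0,0,0],"dr":[0,0,0]},{"grip":1,"xyz":[0,0,0],"dr":[0,0,0]},{"grip":1,"xyz":[0,0,0],"dr":[0,0,0]},{"grip":1,"xyz":[0,0,0],"dr":[0,0,0]},{"grip":1,"xyz":[0,0,0],"dr":[0,0,0]}]'; python3 go.py .5904 .047 .285; python3 - <<'E'
from h import *
for n in ("scene","top"): cv2.imwrite(f"pics/{n}11.png",ctrl.read_camera(n)[:,:,::-1])
crop("pics/scene11.png",215,80,150,190,3,"pics/s11c.png")
print(np.abs(ctrl.get_state()["dq"]).max())
E
```

```text
time: 22.68
eef_pos: [0.59, 0.0474, 0.2901]
tcp_rot: [0.992, 0.127, 0.0, 0.0]
contact_force: [-1.0, -0.4, -8.3]
opening: 0.312
time: 23.52
eef_pos: [0.5899, 0.0474, 0.29]
tcp_rot: [0.992, 0.127, 0.0, -0.0]
contact_force: [-0.3, 0.3, -9.1]
opening: 0.309
t 23.52 pos [0.5899 0.0474 0.29  ] xyz [0.0004 0.0005 0.005 ] dr [-0. -0.  0.] rows>= 0.1 0.0 F [-0.3  0.3 -9.1] op 0.309 q [-0.09  0.06  1.72  0.    1.35 -0.35]
0.001800980503300952
```

View pics/s11c.png

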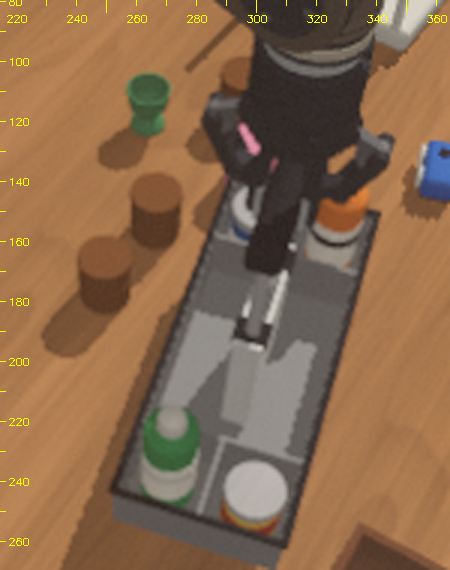

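View pics/top11.png

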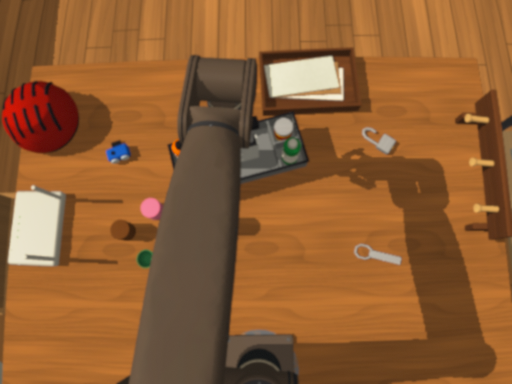

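```bash
python3 - <<'E'
from h import *
c,s=np.cos(.2537),np.sin(.2537)
for h in (0,.045,.055,.065):
    P=[[.59+x*c-y*s,.047+x*s+y*c,.06+h] for x,y in ((-.073,-.18),(.073,-.18),(.073,.18))]
    print(h,proj("scene",P).round(1).tolist(),proj("top",P).round(1).tolist())
crop("pics/scene11.png",240,220,90,50,8,"pics/s11d.png")
E
```

```text
0 [[252.3, 251.6], [306.7, 269.2], [337.0, 161.8]] [[306.2, 165.2], [291.7, 119.1], [172.7, 150.7]]
0.045 [[252.2, 244.6], [309.0, 262.7], [339.9, 152.4]] [[308.0, 160.9], [292.8, 113.2], [169.2, 145.9]]
0.055 [[252.1, 242.9], [309.5, 261.2], [340.6, 150.3]] [[308.4, 159.9], [293.1, 111.8], [168.4, 144.8]]
0.065 [[252.1, 241.2], [310.0, 259.6], [341.3, 148.1]] [[308.8, 158.9], [293.3, 110.4], [167.6, 143.7]]
```

View pics/s11d.png

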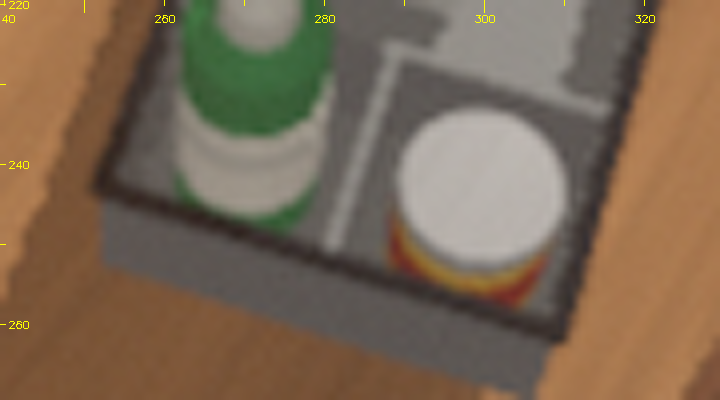

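The rim corners at (252,243) and (310,261.5) match a level caddy about 55 mm up. The arm is still and the clock reads about 24 s. Handing in.

```bash
python3 - <<'E'
from plant import ctrl
print(ctrl.sign_off())
E
```

```text
the job is handed in; nothing more can be done
None
```

I stood the oil bottle in the +y/+x cell and the wash bottle in the -y/-x cell and let go of both. I then squeezed the handle's middle at 90 N, pulled it 100 mm up to its hard end with the caddy still on the board, and lifted. I signed off holding the caddy still at about 24 s.

**Last checks:**
- **Height and level:** the caddy's rim corners in the picture match a level caddy about 55 mm above the board.
- **Load and grip:** the arm carries 9.1 N, the gripper opening is steady at about 27 mm, and joint speeds are near zero.
- **Bottles and tins:** in the last pictures the wash bottle and wax tin stand clearly in their cells. The oil bottle and grease tin are partly hidden by the gripper, but what shows is upright and in place. Before the lift, both bottles measured within about 6 mm of their cell centres.
- **Bystanders:** the bike light, padlock, egg cup and opener look unmoved. I judged this by eye, not by measurement.

The two cameras disagreed by 5–8 mm on the bottles' positions and about 0.01 rad on the caddy's yaw, both within tolerance. No check failed.

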